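# Refit the griddle scraper blade and lock it with the cam

## Robot

A 6-joint arm with a two-finger parallel gripper is mounted at the origin on the work surface. World frame = base frame: x ahead of the robot, y to its left, z up, the work surface at z = 0. Lengths are in m, angles in rad, forces in N, time in s.
With the tool pointing down it reaches from about 0.3 to 0.75 m from the base axis. Payload 8.5 kg.
Tool frame: the origin (TCP) lies midway between the tips of the shut fingers; the grasp point (between the pads) lies 19 mm behind it; x points along the fingers, y is the direction in which the jaws open and shut, and the axes are right-handed (so a half turn about x gives the same grasp; the last joint's range is limited). The gripper opens to 85 mm and grips with 20 to 120 N. Pads are 22 mm wide; open, the fingers measure 114 mm over their backs; the gripper's body (76 mm by 85 mm) begins 54 mm behind the grasp point. The pads swing forward as they close: fully open they stand 13 mm farther back than shut.
Start: joints at [0.966, 0.381, 1.297, -0, 1.464, -0.215], TCP at [0.209, 0.509, 0.203] pointing down, gripper open.
Joint ranges: [-3.11, 3.11], [-0.89, 2.33], [0.22, 2.48], [-1.42, 4.56], [0.17, 2.85], [-2.88, 2.88]. Speed limits (rad/s): [2.39, 2.39, 3.14, 3.14, 3.14, 3.14].

## Interface

Orientations are given as a rotation vector (axis times angle).
In Python, from bench import ctrl gives the robot as it stands. The module is installed in compiled form; this text tells all that it offers.
- The arm moves only by the shell command python3 -m handwheel 'ROWS' [FORCE]. ROWS is text: rows parted by semicolons, each of 7 numbers parted by spaces: the finger opening in m, from 0 to 0.0854, then the shift along the world's x, y, z in m, then the turn, a rotation vector about the world's x, y, z in degrees. In form: gripper dx dy dz ax ay az; .... A call has 1 to 20 rows; each row is the pose to reach, as a shift and turn from the pose commanded when the call began; what a row does not reach only later rows make up. A row lasts 1/10 s, in which the tool goes at most 50 mm and 8.59 degrees, less where a joint would pass 70% of its speed; a pose out of reach is approached as far as the arm can. A call with a gripper value outside its range is refused whole. The fingers move at their own pace and stop on an object; FORCE is the grip in N (left out, the last holds). Time passes only in rows, so rows that repeat a pose let the fingers close. It gives the time, the measured TCP pose, the force and the opening at its end, in the units of the state.
- ctrl.get_obs(): the state, without advancing time (a new reading comes with each control period).
- ctrl.grab_frame(name): name is "side" or "top" or "wrist"; returns a dict with "img" (384x512x3 uint8, blue, green, red), "mtx" (3x3 intrinsics, pixels), "R" (3x3) and "t" (3): a world point X has camera coordinates R X + t. Camera axes: x right, y down, z forward; pixel columns grow to the right and rows downward; lengths in m; the calibration is good to about 2 mm. The wrist camera is an equidistant fisheye: a pixel r from the principal point sees the ray r / f radians off the axis. A picture is of the moment at which its call begins. There is no depth.
- ctrl.close_job(): hands the job in, once; it reports no verdict.
The state is a dict: "time": time; "q": joint angles; "dq": joint speeds; "joint_efforts": joint torques, N m; "tcp_pos": TCP position; "tcp_rot": TCP orientation; "force": force on the tool from outside, world axes, zero at the start; "wrist_torque": the same for the moment, N m; "width": opening from 0.0 (shut) to 1.0 (fully open).
Only numpy, scipy, OpenCV 4.12 (cv2) and the standard library are available. Lean on these libraries where they do the work, as an engineer would, in place of code of your own. Each camera call takes 0.05 s, during which the arm holds its last target.

## Task

Lay the loose clean scraper blade flat in the blue holder, with its notch down over the brass pin. Then put the green screwdriver's tip into the slot of the brass cam disc and turn it clockwise until it stops, so that the red keeper is drawn fully home over the back of the blade. Move the keeper only with the screwdriver, put the screwdriver back upright in its wooden stand, and leave everything else on the table where it is.

Things in the scene. Friction and masses are not known exactly. Their poses are not given: they have to be found in the camera images.
- holder: fixed holder: steel base plate 138 x 160 x 8 mm with a blue bed (86 x 30 mm, top 40 mm above the table, narrower than the blade) and, centred 85 mm to its left (+y), a low blue cam housing. Origin on the table under the bed, 4 mm ahead of its middle; x runs along the bed from the keeper (at -x) to the free front end, y left towards the cam, z up
- bed_pin (a point): foot of the single upright brass locating pin, diameter 7 mm, 5.5 mm tall, on the bed's top face at (-41, 0, 40) mm in the holder's frame; same axes as the holder
- cam_axis (a point): fixed point, axes as the holder's, on the cam's axis at the height of the brass disc's top when unpressed: (-15, 85, 40) mm in the holder's frame. Disc 44 mm across with one straight slot right across it, 5.5 mm wide, 6 mm deep. The slot's starting angle is not measured: 0 to 0.55 rad clockwise (from above) of the holder's x axis, to be seen or found by touch
- cam_floor (a point): fixed point on the cam's axis at the height of the slot's floor, 6 mm below cam_axis. The disc floats on a spring: it gives from 1.5 N downward, 3 mm at 6 N, then is rigid. Clockwise from above it turns (0.04 N m) freely until the slot is 0.55 rad clockwise of the holder's x axis, then grabs the bolt (about 0.07 N m) and draws the keeper, to a hard stop at 1.4 rad; it stays where left
- keeper: red sliding keeper behind the bed, which the cam draws 8 mm along the holder's +x by a bolt head. Its two prongs (9 mm wide, 12 mm either side of the pin's line) pass 1.5 mm above a flat blade, over its back edge. Axes as the holder's; origin at (-66, 0, 28) mm in the holder's frame when open, x = -58 mm when home; prong tips 13 mm ahead of the origin, 17.5 to 23.5 mm above it
- blade: loose clean steel scraper blade, 100 x 45 x 4 mm, 0.14 kg, orange-painted cutting edge at its +x end, open notch 10 mm wide and 14 mm deep in the middle of its -x end. Origin at the centre of its underside, x along the length, z up. Starts flat on a fixed black rest 85 x 30 mm, 40 mm high, overhanging it, orange edge roughly away from the robot. The brown blade on the table is worn out and not used
- notch (a point): point in the blade's notch on the underside, 41 mm behind the blade's origin (-x), 5 mm behind the notch's inner end; it comes over the pin's axis when the blade is in place
- driver: green-handled flat screwdriver, 132 mm long, 0.12 kg, tip down in its stand. Origin at the tip, z up along the shank. Tip 14 mm wide (along x), 3 mm thick (y), 12 mm long; round shank 10 mm across up to z = 62 mm; square handle 26 x 26 mm (faces across x and y), z = 62 to 132 mm, best gripped at z = 97 mm. A white stripe on its top shows the tip's direction
- driver_tip (a point): the middle of the screwdriver tip's end, which is the driver's origin
- stand: fixed dark wooden stand 70 x 70 x 70 mm with an upright square through-hole 20 mm wide in its middle. Origin under its centre. The driver's handle rests on its top, so that the driver's tip hangs 8 mm above the table
- worn_blade: worn brown blade 100 x 45 x 4 mm lying on the table beyond the holder; bystander, leave it
- salt: glass salt jar, 48 mm across, 75 mm tall; origin under its centre; bystander, leave it
- spice_can: yellow can, 64 mm across, 90 mm tall; origin under its centre; bystander, leave it
- sauce: red sauce bottle, 60 mm across, 180 mm tall; origin under its centre; bystander, leave it
- press: dark iron burger press, 110 mm disc with a knob, 68 mm tall; origin under its centre; bystander, leave it
- turner: turner with a green handle, 280 mm long, lying flat; origin under its middle; bystander, leave it
- tin_cup: metal cup, 76 mm across, 85 mm tall; origin under its centre; bystander, leave it
There are look-alikes about, which are no part of the job. Several things have the shape of the driver; the one meant has the colours described above.

How it is judged:
By the outcome, as a careful person would: the job done as asked, in the order asked, and still so for the second after the job is handed in, with the robot touching nothing.
It also fails if it takes over 67 s, if anything falls off the work surface, if the arm or the gripper's body presses on something with over 40 N, if the wrist force passes 120 N, or if a joint passes its speed limit or range.

## Working session

There is one attempt and no reset: what is moved stays moved. The work goes in short steps, Python scripts to look and compute and a shell command to move; the robot and the scene stay as the last step left them, time stands still between calls to the robot, and variables do not carry over. Pictures are saved under pics/ and viewed, and the job is handed in when it is done.

```bash
mkdir -p pics; ls; python3 - <<'E'
from bench import ctrl
import cv2,numpy as np
o=ctrl.get_obs()
for k,v in o.items(): print(k,np.round(v,4))
for n in ["side","top","wrist"]:
    f=ctrl.grab_frame(n); cv2.imwrite(f"pics/{n}0.png",f["img"]); np.savez(f"pics/{n}0.npz",**f)
    print(n,f["mtx"].round(1).tolist(),f["R"].round(3).tolist(),f["t"].round(3).tolist(), [k for k in f])
E
```

```text
pics
time 0.0
q [ 0.9657  0.3812  1.2983  0.      1.4636 -0.2153]
dq [ 0.0005 -0.0007 -0.0008 -0.0005  0.0002  0.0012]
joint_efforts [ 1.00000e-04 -4.48456e+01 -2.31276e+01 -3.00000e-04  4.80000e-03
  0.00000e+00]
tcp_pos [0.2088 0.5084 0.2022]
tcp_rot [ 0.3047  1.5497 -0.3069]
force [ 0.2255 -0.3481  0.5942]
wrist_torque [ 0.0271 -0.0143 -0.0237]
width 0.9996
side [[369.6, 0.0, 256.9], [0.0, 369.6, 189.4], [0.0, 0.0, 1.0]] [[-0.953, -0.302, -0.01], [-0.229, 0.744, -0.627], [0.196, -0.596, -0.779]] [0.551, 0.177, 0.893] ['img', 'mtx', 'R', 't']
top [[387.4, 0.0, 253.9], [0.0, 387.4, 196.6], [0.0, 0.0, 1.0]] [[-0.005, -1.0, 0.014], [-0.982, 0.002, -0.188], [0.188, -0.014, -0.982]] [-0.007, 0.569, 1.101] ['img', 'mtx', 'R', 't']
wrist [[297.3, 0.0, 254.3], [0.0, 297.3, 195.3], [0.0, 0.0, 1.0]] [[0.38, 0.925, -0.002], [0.885, -0.362, 0.293], [0.27, -0.113, -0.956]] [-0.55, -0.037, 0.378] ['img', 'mtx', 'R', 't']
```

View pics/top0.png

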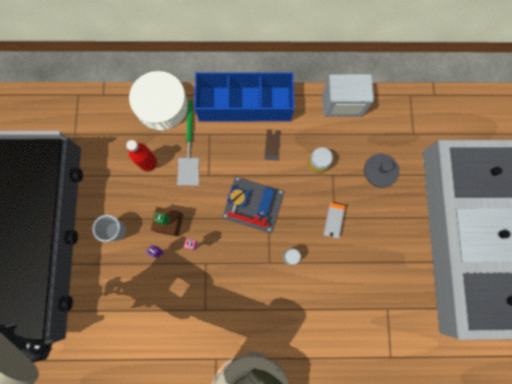

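View pics/side0.png

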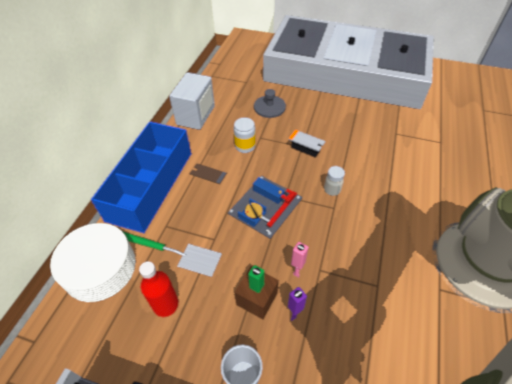

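View pics/wrist0.png

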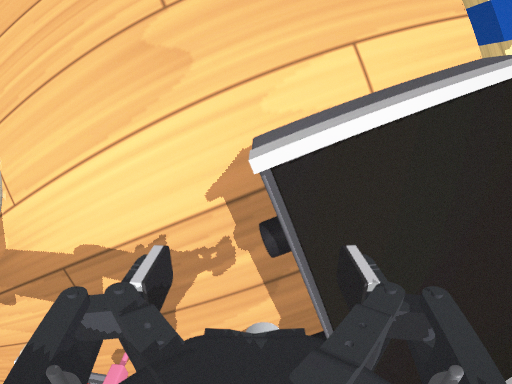

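```bash
cat > h.py <<'E'
import cv2,numpy as np
def load(n): return dict(np.load(f"pics/{n}.npz"))
def grab(n,tag):
    from bench import ctrl
    f=ctrl.grab_frame(n); cv2.imwrite(f"pics/{tag}.png",f["img"]); np.savez(f"pics/{tag}.npz",**f); return f
def ray(f,u,v,fish=False):
    K=f["mtx"]; x=(u-K[0,2])/K[0,0]; y=(v-K[1,2])/K[1,1]
    if fish:
        r=np.hypot(x,y); s=np.sin(r)/r if r>1e-9 else 1; d=np.array([x*s,y*s,np.cos(r)])
    else: d=np.array([x,y,1.])
    return -f["R"].T@f["t"], f["R"].T@d
def onz(f,u,v,z,fish=False):
    c,d=ray(f,u,v,fish); return c+d*(z-c[2])/d[2]
def proj(f,X,fish=False):
    p=f["R"]@np.asarray(X)+f["t"]; K=f["mtx"]
    if fish:
        r=np.hypot(p[0],p[1]); th=np.arctan2(r,p[2]); x,y=(p[:2]/r*th)
    else: x,y=p[:2]/p[2]
    return np.array([K[0,0]*x+K[0,2],K[1,1]*y+K[1,2]])
def tri(f1,p1,f2,p2):
    c1,d1=ray(f1,*p1);c2,d2=ray(f2,*p2)
    s=np.linalg.lstsq(np.c_[d1,-d2],c2-c1,rcond=None)[0]
    a=c1+s[0]*d1;b=c2+s[1]*d2
    return (a+b)/2,np.linalg.norm(a-b)
def crop(f,x0,y0,x1,y1,s,name):
    im=cv2.resize(f["img"][y0:y1,x0:x1],None,fx=s,fy=s,interpolation=cv2.INTER_CUBIC); cv2.imwrite(f"pics/{name}.png",im)
E
python3 - <<'E'
from h import *
t=load("top0");s=load("side0")
crop(t,140,170,350,280,3.8,"c1"); crop(s,190,120,360,330,2.8,"c2")
E
```

```text
(no output)
```

View pics/c1.png

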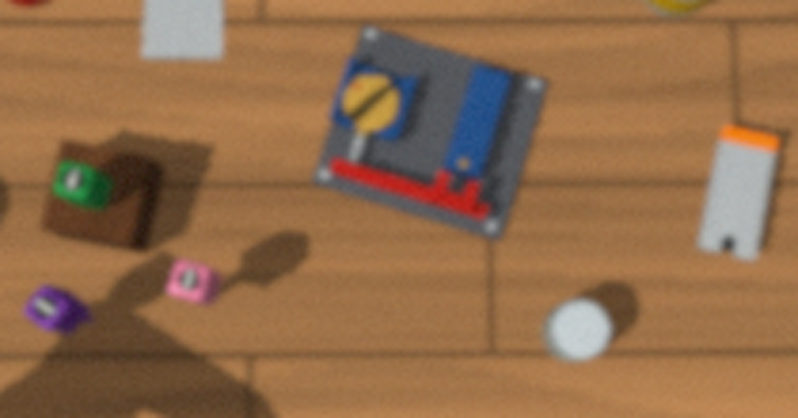

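View pics/c2.png

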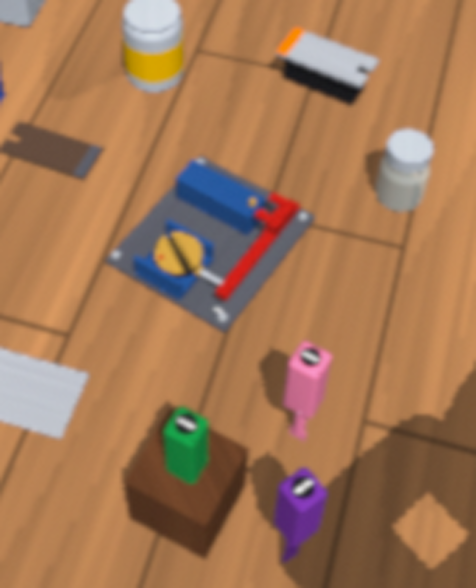

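```bash
python3 - <<'E'
from h import *
t=load("top0");s=load("side0")
def hsv(f): return cv2.cvtColor(f["img"],cv2.COLOR_BGR2HSV)
def comps(m,box,minA=15):
    M=np.zeros_like(m);x0,y0,x1,y1=box;M[y0:y1,x0:x1]=m[y0:y1,x0:x1]
    n,l,st,c=cv2.connectedComponentsWithStats(M)
    return [(st[i],c[i],(l==i).astype(np.uint8)) for i in range(1,n) if st[i,4]>=minA]
def rect(mask,f,z,name):
    cn=max(cv2.findContours(mask,cv2.RETR_EXTERNAL,cv2.CHAIN_APPROX_NONE)[0],key=len)[:,0,:]
    P=np.array([onz(f,u,v,z)[:2]*1000 for u,v in cn],np.float32)
    r=cv2.minAreaRect(P); print(name,"cent",np.round(r[0],1),"size",np.round(r[1],1),"ang",round(r[2],1))
H={"top":hsv(t),"side":hsv(s)}
F={"top":t,"side":s}
boxes={"top":(215,170,295,235),"side":(225,170,310,245)}
for n in H:
    h=H[n];f=F[n]
    blue=cv2.inRange(h,(100,120,60),(125,255,255))
    for st,c,m in comps(blue,boxes[n]): print(n,"blue",st,c.round(1)); rect(m,f,0.04,"  blue")
    yel=cv2.inRange(h,(15,110,120),(30,255,255))
    for st,c,m in comps(yel,boxes[n],5): print(n,"yel",st,c.round(1)); rect(m,f,0.04,"  yel@40")
    red=cv2.inRange(h,(0,180,100),(5,255,255))|cv2.inRange(h,(172,150,100),(180,255,255))
    for st,c,m in comps(red,boxes[n],5): print(n,"red",st,c.round(1)); rect(m,f,0.05,"  red")
    gr=cv2.inRange(h,(55,120,60),(85,255,255))
    b={"top":(145,200,190,240),"side":(230,250,280,320)}[n]
    for st,c,m in comps(gr,b): print(n,"green",st,c.round(1)); rect(m,f,0.14,"  green")
    b={"top":(320,195,352,245),"side":(280,125,335,160)}[n]
    bl=cv2.inRange(h,(0,0,130),(180,60,255))|cv2.inRange(h,(5,200,200),(18,255,255))
    for st,c,m in comps(bl,b): print(n,"blade",st,c.round(1)); rect(m,f,0.044,"  blade")
    orr=cv2.inRange(h,(5,200,200),(18,255,255))
    for st,c,m in comps(orr,b,4): print(n,"orange",st,c.round(1),onz(f,*c,0.044).round(4))
crop(t,215,170,295,235,9,"c3"); crop(t,145,195,205,260,9,"c4"); crop(t,315,190,360,245,10,"c5")
E
```

```text
top blue [257 188  17  28 269] [265.5 200.9]
  blue cent [557.3 -43.5] size [30.8 85.4] ang 72.2
top blue [240 190  10  17  48] [245.3 197.8]
  blue cent [567.8  19.1] size [15.  52.9] ang 74.3
top yel [215 170  24  15 130] [224.3 176.7]
  yel@40 cent [633.1  74.3] size [70.2 43.8] ang 89.9
top yel [228 170   4   3   6] [229.5 170.8]
  yel@40 cent [653.3  65.2] size [6.9 7. ] ang 64.4
top yel [241 170  54  19 361] [270.8 176.5]
  yel@40 cent [626.6 -51.1] size [162.3  56.4] ang 89.9
top yel [215 184  14  32 160] [219.7 198.1]
  yel@40 cent [564.5  95.9] size [39.8 92.7] ang 77.4
top yel [276 186   6   4  11] [279.  187.3]
  yel@40 cent [600.1 -83.9] size [15.2  9.3] ang 89.0
top yel [289 186   4   4   5] [290.2 187.2]
  yel@40 cent [ 600.6 -119.6] size [ 2.2 13.2] ang 44.9
top yel [283 188   3   3   5] [284.  188.8]
  yel@40 cent [ 596.1 -100.9] size [6.9 4.1] ang 25.2
top yel [231 190  14  15 135] [237.3 196.5]
  yel@40 cent [573.   41.9] size [42.3 38.8] ang 36.6
top yel [283 194  12  12  56] [289.6 199.2]
  yel@40 cent [ 563.1 -113.5] size [33.3 33.8] ang 88.6
top yel [282 200   4
[... 2081 characters left out ...]
] size [ 7.1 28.8] ang 22.2
side blue [238 211  22  16 146] [247.7 218.8]
  blue cent [581.2  71.5] size [26.9 58.8] ang 76.7
side yel [245 203  17  15 177] [253.3 210. ]
  yel@40 cent [574.5  43.8] size [41.2 44.1] ang 17.2
side red [267 189  30  37 252] [282.6 205.6]
  red cent [510.9  21.6] size [127.3  28.9] ang 73.5
side green [248 266  16  26 292] [255.9 279.3]
  green cent [495.6 266.3] size [29.6 52.5] ang 17.0
side blade [290 130   7   9  26] [293.1 133.8]
  blade cent [ 544.6 -258.8] size [39.1  7.9] ang 77.4
side blade [292 132  33  19 333] [308.5 140.7]
  blade cent [ 493.5 -243.7] size [49.1 87.9] ang 77.2
side orange [290 130   7   9  26] [293.1 133.8] [ 0.5446 -0.2587  0.044 ]
```

View pics/c3.png

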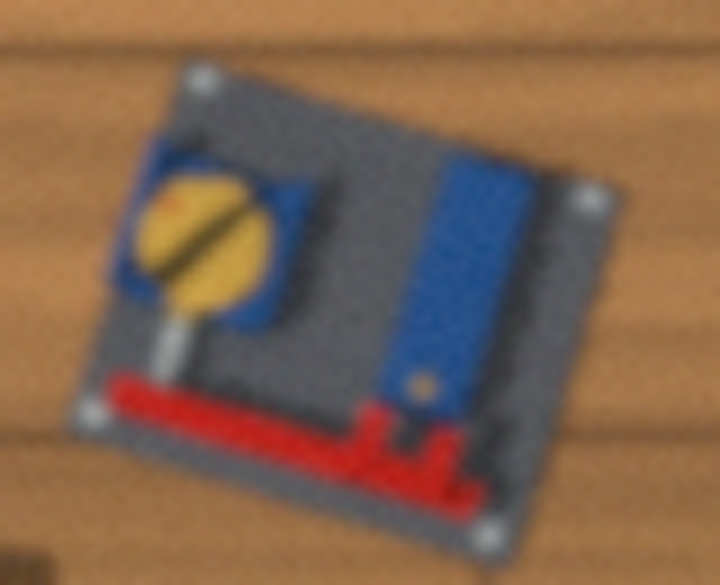

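View pics/c4.png

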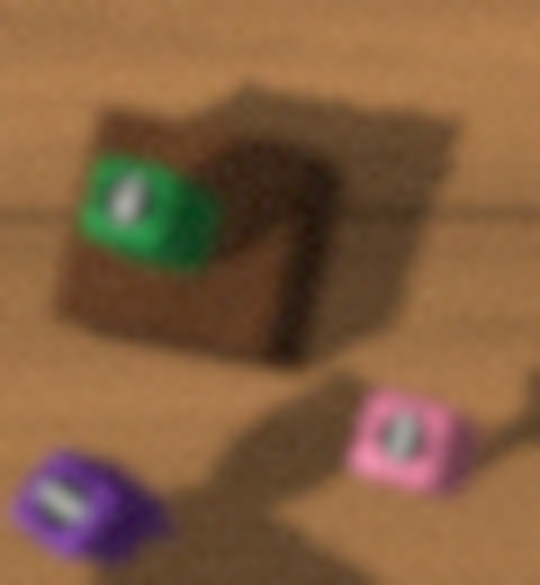

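View pics/c5.png

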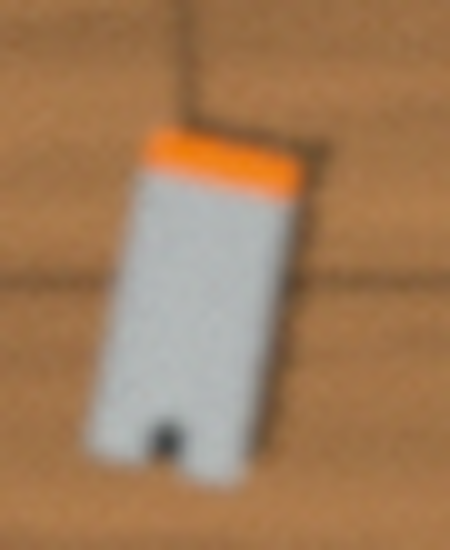

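```bash
python3 - <<'E'
from h import *
from scipy.spatial.transform import Rotation as R
from bench import ctrl
o=ctrl.get_obs()
M=R.from_rotvec(o["tcp_rot"]).as_matrix(); print(M.round(3)); print("jaw yaw deg",np.degrees(np.arctan2(M[1,1],M[0,1])))
w=load("wrist0"); c=-w["R"].T@w["t"]; print("cam",c, "in tool",M.T@(c-o["tcp_pos"]), "axes in tool\n",(M.T@w["R"].T).round(3))
t=load("top0");s=load("side0")
# stand top corners etc.
print("handle top",onz(t,159.5,217,0.14),onz(s,255.5,270,0.14))
K=o["tcp_pos"];print(proj(t,K),proj(s,K))
E
```

```text
[[-0.001  0.38   0.925]
 [-0.001  0.925 -0.38 ]
 [-1.    -0.001 -0.   ]]
jaw yaw deg 67.6637237466282
cam [0.139531   0.53751782 0.3717621 ] in tool [-0.16938974  0.00027851 -0.07518237] axes in tool
 [[ 0.001 -0.293  0.956]
 [ 1.     0.001 -0.001]
 [-0.     0.956  0.293]]
handle top [0.49695927 0.24953033 0.14      ] [0.50075545 0.24957188 0.14      ]
[ 41.07399815 332.28044116] [410.63784819 486.60596664]
```

```bash
python3 -m handwheel '0.0854 0.1 -0.17 0.03 0 0 0; 0.0854 0.2 -0.34 0.03 0 0 3; 0.0854 0.3 -0.51 0.03 0 0 5.5; 0.0854 0.311 -0.528 0.02 0 0 5.5; 0.0854 0.311 -0.528 0.02 0 0 5.5; 0.0854 0.311 -0.528 0.02 0 0 5.5; 0.0854 0.311 -0.528 0.02 0 0 5.5; 0.0854 0.311 -0.528 0.02 0 0 5.5; 0.0854 0.311 -0.528 0.02 0 0 5.5; 0.0854 0.311 -0.528 0.02 0 0 5.5; 0.0854 0.311 -0.528 0.02 0 0 5.5; 0.0854 0.311 -0.528 0.02 0 0 5.5; 0.0854 0.311 -0.528 0.02 0 0 5.5; 0.0854 0.311 -0.528 0.02 0 0 5.5; 0.0854 0.311 -0.528 0.02 0 0 5.5'
python3 - <<'E'
from h import *
f=grab("wrist","w1")
from bench import ctrl
o=ctrl.get_obs();print(o["time"],o["tcp_pos"],o["q"].round(3))
E
```

```text
time: 1.65
tcp_pos: [0.5193, -0.0183, 0.2226]
tcp_rot: [0.231, 1.559, -0.23]
force: [0.4, 0.6, 0.2]
width: 1.0
1.7 [ 0.51928389 -0.01792899  0.222831  ] [-0.263  0.313  1.342  0.     1.487 -1.541]
```

View pics/w1.png

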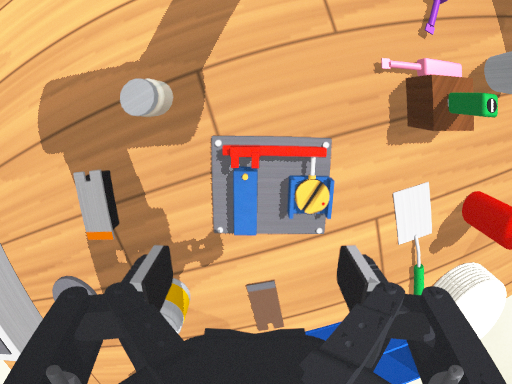

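```bash
python3 - <<'E'
from h import *
w=load("w1")
crop(w,205,130,345,245,5,"c6"); crop(w,65,160,130,250,6,"c7")
h=cv2.cvtColor(w["img"],cv2.COLOR_BGR2HSV)
def go(name,m,box,z):
    M=np.zeros_like(m);x0,y0,x1,y1=box;M[y0:y1,x0:x1]=m[y0:y1,x0:x1]
    for cn in cv2.findContours(M,cv2.RETR_EXTERNAL,cv2.CHAIN_APPROX_NONE)[0]:
        if cv2.contourArea(cn)<8: continue
        P=np.array([onz(w,u,v,z,True)[:2]*1000 for u,v in cn[:,0]],np.float32)
        r=cv2.minAreaRect(P); mm=cv2.moments(P.reshape(-1,1,2))
        print(name,cn[:,0].min(0),cn[:,0].max(0),"rect",np.round(r[0],1),np.round(r[1],1),round(r[2],1),"mom",round(mm["m10"]/mm["m00"],1),round(mm["m01"]/mm["m00"],1))
go("bed",cv2.inRange(h,(100,120,60),(125,255,255)),(228,165,262,240),.04)
go("disc",cv2.inRange(h,(15,110,120),(30,255,255)),(285,170,340,222),.04)
go("pin",cv2.inRange(h,(15,110,120),(30,255,255)),(238,170,254,186),.0455)
go("red",cv2.inRange(h,(0,180,100),(5,255,255))|cv2.inRange(h,(172,150,100),(180,255,255)),(210,135,340,180),.051)
go("blade",cv2.inRange(h,(0,0,140),(180,70,255))|cv2.inRange(h,(5,200,200),(18,255,255)),(65,160,125,245),.044)
go("orange",cv2.inRange(h,(5,200,200),(18,255,255)),(65,160,125,245),.044)
go("plate",255*(cv2.inRange(h,(0,0,70),(180,80,140))>0).astype(np.uint8),(205,130,345,245),.008)
E
```

```text
bed [233 167] [257 234] rect [555.1 -41.5] [29.6 88.6] 72.4 mom 555.6 -41.6
disc [305 184] [328 213] rect [582.1  48.8] [20.7 42.5] 41.0 mom 580.6 48.0
disc [295 175] [319 209] rect [562.7  34.2] [20.8 46.8] 43.0 mom 563.7 34.9
disc [326 170] [339 221] rect [580.6  67.1] [17.7 69.2] 78.1 mom 583.2 70.7
pin [243 174] [247 179] rect [523.1 -31. ] [4.8 6.2] 72.9 mom 523.1 -31.0
red [223 145] [326 167] rect [508.8  10.1] [120.8  26. ] 73.0 mom 502.3 5.2
blade [ 73 170] [112 239] rect [ 499.7 -245.5] [ 45.5 100.2] 76.7 mom 500.7 -245.8
orange [ 86 232] [112 239] rect [ 542.7 -256.4] [43.9 11.1] 76.3 mom 542.8 -256.0
plate [213 217] [218 232] rect [585.2 -97.8] [ 5.6 23.6] 88.1 mom 590.7 -97.8
plate [306 213] [326 219] rect [613.9  43.7] [29.4  9. ] 72.5 mom 614.6 46.0
plate [278 174] [290 219] rect [573.5   6.7] [15.2 64.2] 72.5 mom 575.9 5.5
plate [239 157] [250 166] rect [511.7 -29.3] [14.4 12. ] 72.6 mom 510.8 -30.0
plate [259 156] [310 175] rect [523.6  23.5] [65.5 25.1] 55.3 mom 527.7 27.9
plate [216 148] [234 232] rect [544.7 -61.9] [ 22.3 119.5] 79.5 mom 542.0 -62.9
plate [211 147] [213 181] rect [502.4 -71.6] [ 1.9 45.9] 73.8 mom 500.6 -71.1
```

View pics/c6.png

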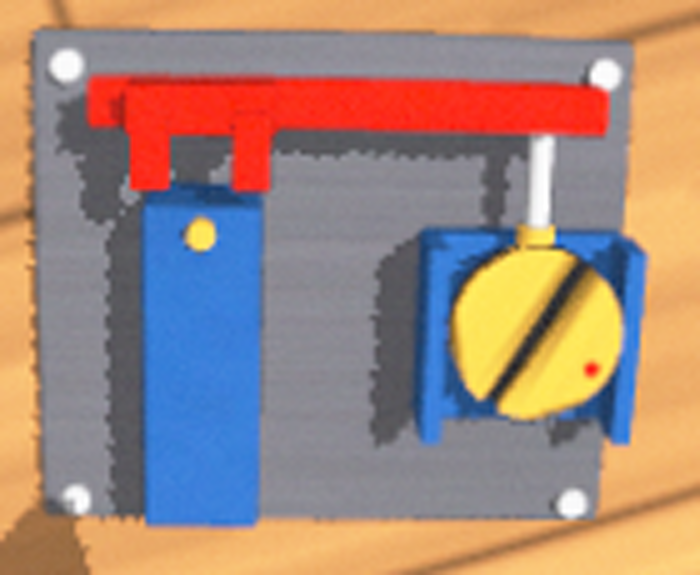

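View pics/c7.png

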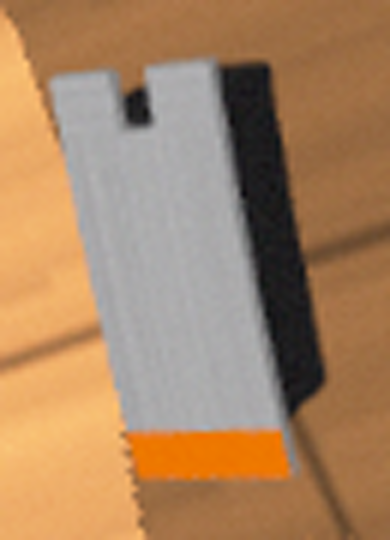

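```bash
python3 -m handwheel '0.075 -0.005 -0.05 0 0 0 1; 0.075 -0.01 -0.1 -0.02 0 0 2; 0.075 -0.015 -0.15 -0.05 0 0 3.5; 0.075 -0.02 -0.19 -0.08 0 0 3.5; 0.075 -0.02 -0.2275 -0.11 0 0 3.5; 0.075 -0.02 -0.2275 -0.12 0 0 3.5; 0.075 -0.02 -0.2275 -0.12 0 0 3.5; 0.075 -0.02 -0.2275 -0.12 0 0 3.5'
python3 - <<'E'
from h import *
from scipy.spatial.transform import Rotation as R
w=grab("wrist","w2")
from bench import ctrl
o=ctrl.get_obs();print(o["time"],o["tcp_pos"],o["q"].round(3))
M=R.from_rotvec(o["tcp_rot"]).as_matrix(); print(M.round(4)[:,0],"jaw yaw deg",np.degrees(np.arctan2(M[1,1],M[0,1])))
h=cv2.cvtColor(w["img"],cv2.COLOR_BGR2HSV)
m=cv2.inRange(h,(0,0,140),(180,70,255))|cv2.inRange(h,(5,200,200),(18,255,255))
for cn in cv2.findContours(m,cv2.RETR_EXTERNAL,cv2.CHAIN_APPROX_NONE)[0]:
    if cv2.contourArea(cn)<600: continue
    P=np.array([onz(w,u,v,.044,True)[:2]*1000 for u,v in cn[:,0]],np.float32)
    r=cv2.minAreaRect(P);print(cn[:,0].min(0),cn[:,0].max(0),"rect",np.round(r[0],1),np.round(r[1],1),round(r[2],1))
E
```

```text
time: 2.5
tcp_pos: [0.5003, -0.2453, 0.1037]
tcp_rot: [0.182, 1.563, -0.182]
force: [-0.2, 0.7, 0.5]
width: 0.879
2.55 [ 0.50065028 -0.24533831  0.10424096] [-0.668  0.483  1.433  0.     1.224 -2.008]
[ 1.5e-03 -9.0e-04 -1.0e+00] jaw yaw deg 76.77655673332198
[  0 172] [ 59 367] rect [ 582.2 -576.8] [110.6 362.7] 48.8
[224 139] [281 242] rect [ 493.3 -245.1] [44.9 87.2] 76.6
[403 117] [511 243] rect [534.5 -45.9] [119.  117.3] 72.5
[339   8] [419  74] rect [ 393.3 -115.4] [48.3 78.1] 20.1
```

View pics/w2.png

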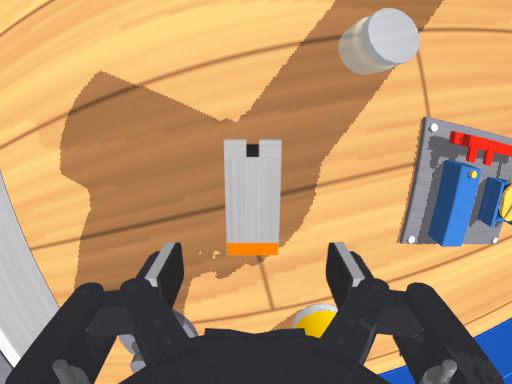

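```bash
python3 -m handwheel '0.07 -0.001 -0.0005 -0.045 0 0 0; 0.065 -0.001 -0.0005 -0.082 0 0 0; 0.065 -0.001 -0.0005 -0.082 0 0 0; 0.065 -0.001 -0.0005 -0.082 0 0 0; 0.03 -0.001 -0.0005 -0.082 0 0 0; 0.03 -0.001 -0.0005 -0.082 0 0 0; 0.03 -0.001 -0.0005 -0.082 0 0 0; 0.03 -0.001 -0.0005 -0.082 0 0 0; 0.03 -0.001 -0.0005 -0.082 0 0 0;0.03 -0.001 -0.0005 -0.082 0 0 0' 50
python3 - <<'E'
from h import *
w=grab("wrist","w3");grab("side","s3")
from bench import ctrl
o=ctrl.get_obs();print(o["time"],o["tcp_pos"],o["width"],o["force"])
E
```

```text
time: 3.55
tcp_pos: [0.499, -0.2473, 0.0209]
tcp_rot: [0.183, 1.563, -0.183]
force: [-0.5, -0.1, -0.4]
width: 0.354
3.65 [ 0.49896279 -0.24729871  0.02081   ] 0.35245769416754624 [-0.2104738   0.44889044  0.32088094]
```

View pics/w3.png

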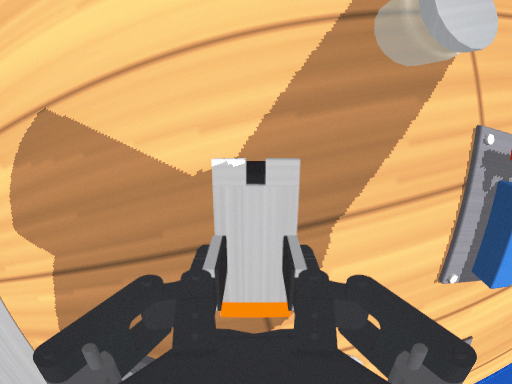

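```bash
python3 - <<'E'
from h import *
crop(load("w3"),180,140,335,345,3.5,"c8")
crop(load("s3"),250,70,380,180,5,"c9")
E
```

```text
(no output)
```

View pics/c8.png

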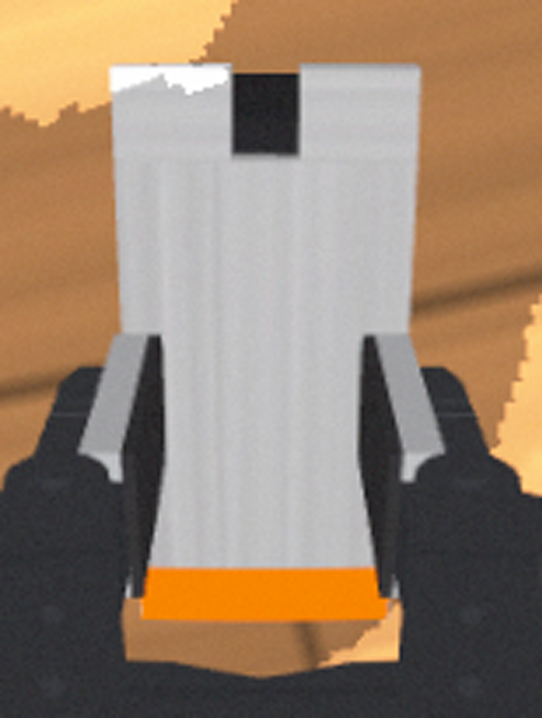

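View pics/c9.png

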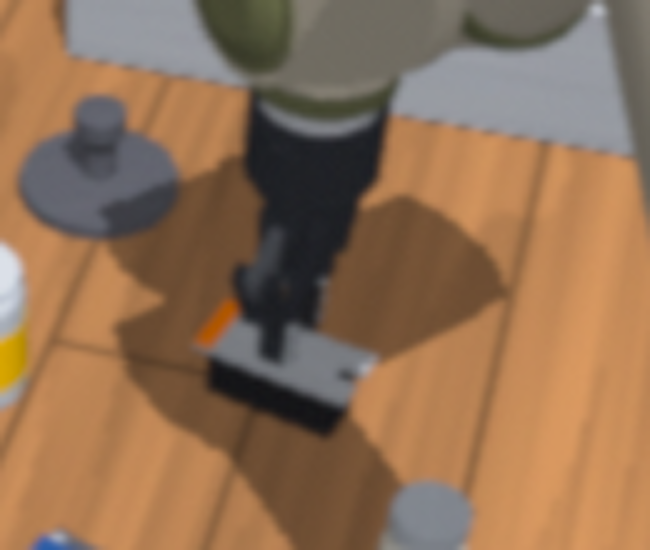

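```bash
python3 - <<'E'
from h import *
from scipy.spatial.transform import Rotation as R
from bench import ctrl
w=load("w3");o=ctrl.get_obs();M=R.from_rotvec(o["tcp_rot"]).as_matrix();p=o["tcp_pos"]
print("pad tip inner near corners px ~(226,236),(283,236); outer/top of pad strip ~(203,268)")
for a in (0,-.005,-.01,-.02,-.03,-.04):
    print(a,[proj(w,p+M@np.array([a,y,-.011]),True).round(1).tolist() for y in (-.015,-.0225)])
h=cv2.cvtColor(w["img"],cv2.COLOR_BGR2HSV)
for z in (.03,.036,.044):
    L=[onz(w,u,v,z,True)*1000 for u,v in ((212,159),(299,159),(220,316),(290,316))]
    print(z,np.linalg.norm(L[0]-L[1]),np.linalg.norm(L[2]-L[3]),np.linalg.norm((L[0]+L[1]-L[2]-L[3])/2), ((L[0]+L[1]+L[2]+L[3])/4).round(1))
E
```

```text
pad tip inner near corners px ~(226,236),(283,236); outer/top of pad strip ~(203,268)
0 [[229.3, 214.4], [217.2, 214.3]]
-0.005 [[228.7, 217.3], [216.2, 217.3]]
-0.01 [[228.0, 220.5], [215.1, 220.4]]
-0.02 [[226.4, 227.3], [212.9, 227.1]]
-0.03 [[224.8, 234.9], [210.4, 234.7]]
-0.04 [[222.9, 243.4], [207.6, 243.2]]
0.03 47.865499109871465 48.42207444718021 108.20418843842212 [ 506.2 -248.2   30. ]
0.036 46.07456901168356 46.61031958915419 104.15563276830265 [ 503.2 -247.5   36. ]
0.044 43.68666221409967 44.19464644511941 98.75755854147671 [ 499.2 -246.5   44. ]
```

```bash
python3 - <<'E'
from h import *
w=load("w2");w1=load("w1")
crop(w,140,225,370,320,3.4,"c10")
p=np.array([.5004,-.2453,.104]);s=np.radians(76.78)
M=np.array([[0,np.cos(s),np.sin(s)],[0,np.sin(s),-np.cos(s)],[-1,0,0]])
for a in (0,-.01,-.015,-.02,-.03,-.04):
    print(a,[proj(w,p+M@np.array([a,y,-.011]),True).round(1).tolist() for y in (-.0375,.0375)])
E
```

```text
0 [[193.1, 214.5], [314.7, 214.6]]
-0.01 [[189.8, 220.6], [317.9, 220.6]]
-0.015 [[188.1, 223.8], [319.6, 223.9]]
-0.02 [[186.2, 227.3], [321.5, 227.3]]
-0.03 [[182.2, 234.7], [325.4, 234.8]]
-0.04 [[177.8, 243.1], [329.7, 243.1]]
```

View pics/c10.png

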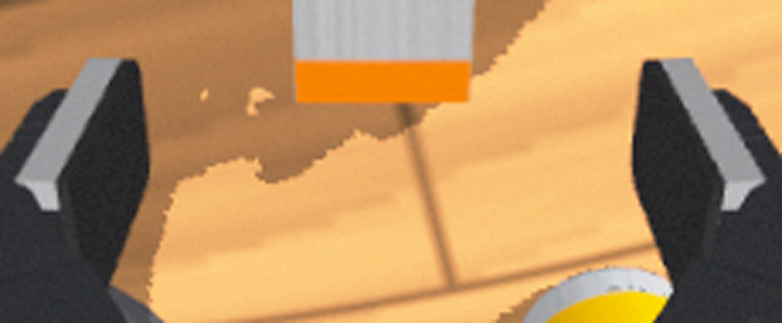

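```bash
python3 -m handwheel '0.06 0 0.0008 0 0 0 0; 0.06 0 0.0008 0 0 0 0; 0.06 0 0.0008 -0.004 0 0 0; 0.06 0 0.0008 -0.008 0 0 0; 0.06 0 0.0008 -0.012 0 0 0; 0.06 0 0.0008 -0.012 0 0 0'
python3 - <<'E'
from h import *
w=grab("wrist","w4");s=grab("side","s4")
from bench import ctrl
o=ctrl.get_obs();print(o["time"],o["tcp_pos"],o["width"],o["force"])
crop(w,170,140,345,345,2.8,"c8b")
crop(s,250,70,380,180,5,"c9b")
i=np.hstack([cv2.resize(cv2.imread("pics/c8b.png"),(480,560)),cv2.resize(cv2.imread("pics/c9b.png"),(320,270)).repeat(1,0) if 0 else cv2.copyMakeBorder(cv2.resize(cv2.imread("pics/c9b.png"),(320,270)),0,290,0,0,cv2.BORDER_CONSTANT)])
cv2.imwrite("pics/c11.png",i)
E
```

```text
time: 4.25
tcp_pos: [0.4986, -0.2462, 0.008]
tcp_rot: [0.183, 1.564, -0.182]
force: [0.1, -0.2, -0.5]
width: 0.703
4.35 [ 0.49894059 -0.2464502   0.00867638] 0.702137467278505 [ 0.45298198  0.43228002 -0.05595561]
```

View pics/c11.png

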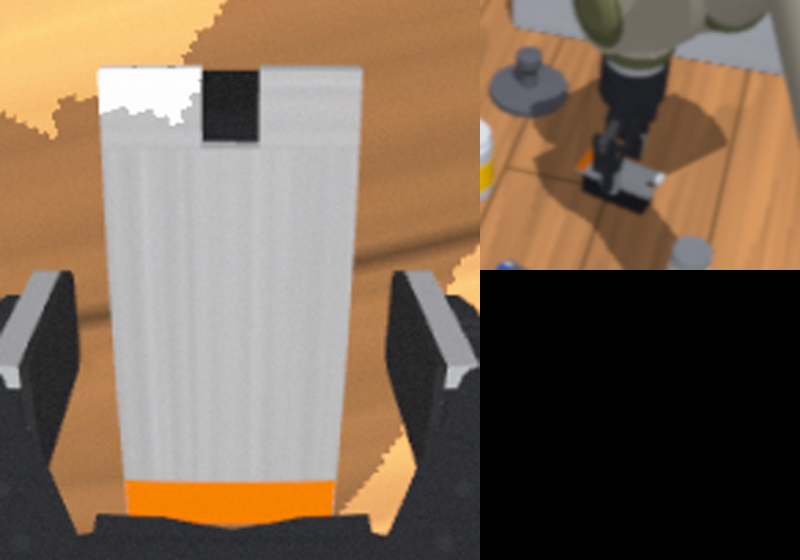

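```bash
python3 -m handwheel '0.06 0 0.0008 -0.003 0 0 0; 0.06 0 0.0008 -0.006 0 0 0; 0.06 0 0.0008 -0.009 0 0 0; 0.06 0 0.0008 -0.010 0 0 0; 0.03 0 0.0008 -0.010 0 0 0; 0.03 0 0.0008 -0.010 0 0 0;0.03 0 0.0008 -0.010 0 0 0;0.03 0 0.0008 -0.010 0 0 0' 50
python3 - <<'E'
from h import *
w=grab("wrist","w5")
from bench import ctrl
o=ctrl.get_obs();print(o["time"],o["tcp_pos"],o["width"],o["force"])
crop(w,170,140,345,345,2.8,"c12")
E
```

```text
time: 5.15
tcp_pos: [0.4991, -0.2457, -0.001]
tcp_rot: [0.183, 1.563, -0.183]
force: [-0.3, -0.7, 1.6]
width: 0.503
5.2 [ 0.49905677 -0.24575607 -0.00096669] 0.5040868857880471 [-0.9033272  -0.30017133  2.34806272]
```

View pics/c12.png

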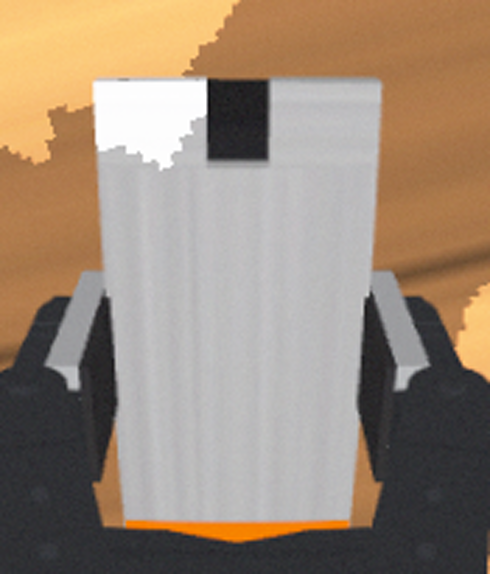

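```bash
python3 -m handwheel '0.03 0 0 0.006 0 0 0; 0.03 0 0 0.02 0 0 0;0.03 0 0 0.05 0 0 0;0.03 0 0 0.08 0 0 0;0.03 0 0 0.08 0 0 0;0.03 0 0 0.08 0 0 0' 60
python3 - <<'E'
from h import *
w=grab("wrist","w6"); s=grab("side","s6")
from bench import ctrl
o=ctrl.get_obs();print(o["time"],o["tcp_pos"],o["width"],o["force"],o["wrist_torque"])
crop(w,130,100,385,345,2,"c13"); crop(s,250,50,380,180,4,"c14")
cv2.imwrite("pics/c15.png",np.hstack([cv2.resize(cv2.imread("pics/c13.png"),(400,400)),cv2.resize(cv2.imread("pics/c14.png"),(400,400))]))
E
```

```text
time: 5.8
tcp_pos: [0.4989, -0.2456, 0.0789]
tcp_rot: [0.183, 1.563, -0.183]
force: [-0.4, -0.1, -1.7]
width: 0.506
5.9 [ 0.49839101 -0.24521184  0.07772221] 0.5023710590950894 [ 0.23599533  0.4728574  -1.22884474] [0.00045695 0.03127751 0.0718289 ]
```

View pics/c15.png

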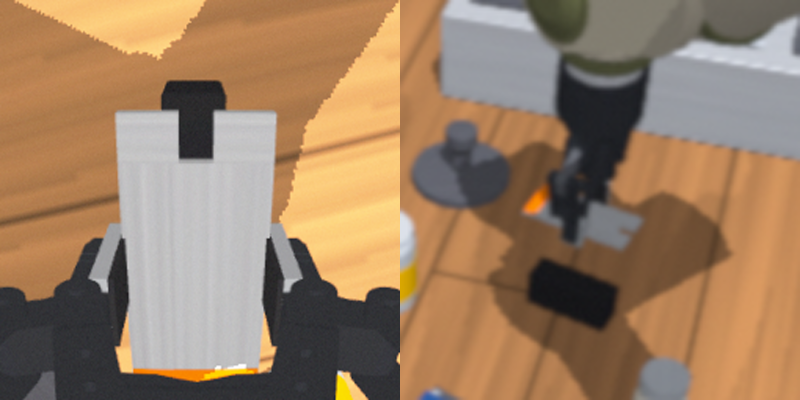

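```bash
python3 -m handwheel '0.03 0.01 0.04 0 0 0 -1; 0.03 0.025 0.085 0 0 0 -2;0.03 0.04 0.13 0 0 0 -3;0.03 0.055 0.175 0 0 0 -3.9;0.03 0.063 0.2026 -0.01 0 0 -3.9;0.03 0.063 0.2026 -0.04 0 0 -3.9;0.03 0.063 0.2026 -0.049 0 0 -3.9;0.03 0.063 0.2026 -0.049 0 0 -3.9;0.03 0.063 0.2026 -0.049 0 0 -3.9' 60
python3 - <<'E'
from h import *
w=grab("wrist","w7")
from bench import ctrl
o=ctrl.get_obs();print(o["time"],o["tcp_pos"],o["width"],o["force"],o["tcp_rot"])
crop(w,150,100,365,330,3.2,"c16")
cv2.imwrite("pics/c16.png",cv2.resize(cv2.imread("pics/c16.png"),(560,600)))
E
```

```text
time: 6.8
tcp_pos: [0.5621, -0.0438, 0.0302]
tcp_rot: [0.237, 1.558, -0.237]
force: [0.7, -0.1, -0.9]
width: 0.5
6.85 [ 0.56238975 -0.04391146  0.03057549] 0.504638561083704 [-0.26997463 -1.31143375 -1.53145462] [ 0.23678115  1.55667979 -0.23705005]
```

View pics/c16.png

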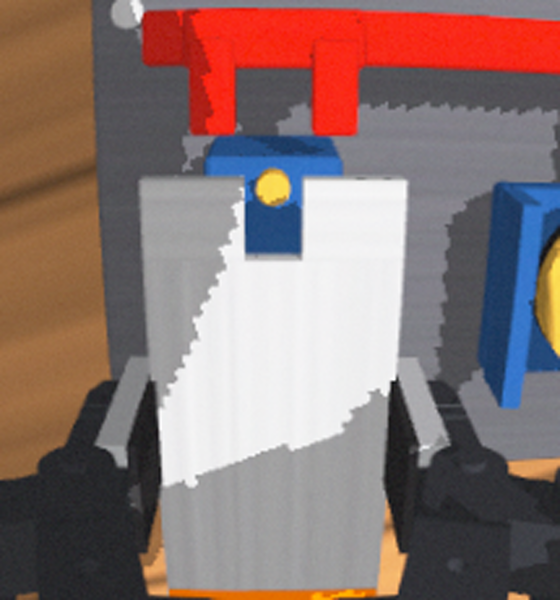

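View pics/w7.png

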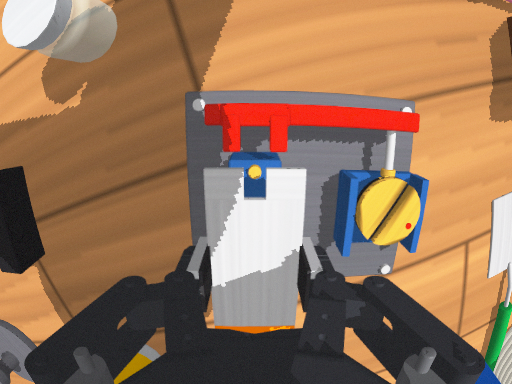

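```bash
cat > m7.py <<'E'
from h import *
import sys
from scipy.spatial.transform import Rotation as R
from bench import ctrl
w=load("w7");o=ctrl.get_obs();p=o["tcp_pos"];M=R.from_rotvec(o["tcp_rot"]).as_matrix()
print("jaw yaw",np.degrees(np.arctan2(M[1,1],M[0,1])),"tool x",M[:,0].round(4))
zt=p[2]+.045
P=lambda u,v,z:onz(w,u,v,z,True)[:2]*1000
bl,br=P(203.7,168.7,zt),P(306.2,168.7,zt); nl,nr=P(244.05,190,zt),P(266.3,190,zt); ni=P(255.2,198.7,zt)
d=bl-br; print("blade back w",np.linalg.norm(d),"yaw",np.degrees(np.arctan2(d[1],d[0]))+90, "notch w",np.linalg.norm(nl-nr))
pin=P(254.8,171.8,.0455); print("pin",pin,"notch mid",(nl+nr)/2,"inner",ni,"backmid",(bl+br)/2)
# edges in red mask : front edge of keeper bar line
h=cv2.cvtColor(w["img"],cv2.COLOR_BGR2HSV)
m=cv2.inRange(h,(0,150,90),(6,255,255))|cv2.inRange(h,(172,150,90),(180,255,255))
cols=range(300,405,4); pts=[]
for c in cols:
    r=np.where(m[80:160,c])[0]+80
    pts.append(P(c,r.max()+.5,.045))
pts=np.array(pts); print("keeper front edge yaw",np.degrees(np.arctan(np.polyfit(pts[:,1],pts[:,0],1)[0])))
pts=[]
for c in range(290,405,4):
    r=np.where(m[80:160,c])[0]+80
    pts.append(P(c,r.min()-.5,.045))
pts=np.array(pts); print("keeper rear edge yaw",np.degrees(np.arctan(np.polyfit(pts[:,1],pts[:,0],1)[0])))
y=cv2.inRange(h,(15,110,120),(32,255,255));M2=np.zeros_like(y);M2[170:252,350:428]=y[170:252,350:428]
cn=np.vstack(cv2.findContours(M2,cv2.RETR_EXTERNAL,cv2.CHAIN_APPROX_NONE)[0])
Q=np.array([P(u,v,.04) for u,v in cn[:,0]],np.float32); hull=cv2.convexHull(Q); e=cv2.fitEllipse(hull);print("disc",e)
# slot pixels: dark inside disc
D=[]
for v in range(178,246):
    for u in range(355,424):
        q=P(u,v,.04)
        if np.hypot(*(q-np.array(e[0])))<18 and h[v,u,2]<110: D.append(q)
D=np.array(D);C=D.mean(0);ev=np.linalg.svd(D-C)[2][0];print("slot n",len(D),"c",C,"yaw",np.degrees(np.arctan(ev[1]/ev[0])))
E
python3 m7.py
```

```text
jaw yaw 72.70223679129688 tool x [ 1.1e-03 -3.0e-04 -1.0e+00]
blade back w 44.06797786536548 yaw -17.256693658264282 notch w 9.66030873900599
pin [523.13613277 -31.16639414] notch mid [524.53258177 -31.45414746] inner [528.32139121 -32.6177668 ] backmid [515.38047859 -28.71113162]
keeper front edge yaw 17.301936592099654
keeper rear edge yaw 17.487582248701365
disc ((578.0403442382812, 57.29423522949219), (58.0064582824707, 82.13878631591797), 152.21853637695312)
slot n 157 c [572.23326002  53.74985079] yaw -8.005432407361507
```

```bash
python3 -m handwheel '0.03 -0.0004 0 -0.01 0 0 0;0.03 -0.0004 0 -0.018 0 0 0;0.03 -0.0004 0 -0.023 0 0 0;0.03 -0.0004 0 -0.025 0 0 0;0.03 -0.0004 0 -0.025 0 0 0' 60
python3 - <<'E'
from h import *
w=grab("wrist","w8")
from bench import ctrl
o=ctrl.get_obs();print(o["time"],o["tcp_pos"],o["width"],o["force"])
crop(w,190,130,320,220,6,"c17")
E
```

```text
time: 7.35
tcp_pos: [0.5615, -0.0431, 0.0045]
tcp_rot: [0.236, 1.558, -0.236]
force: [-0.6, -0.9, -0.3]
width: 0.505
7.4 [ 0.56162386 -0.04311124  0.00475724] 0.501659069180025 [ 0.14007661 -0.05887578 -1.16611175]
```

View pics/c17.png

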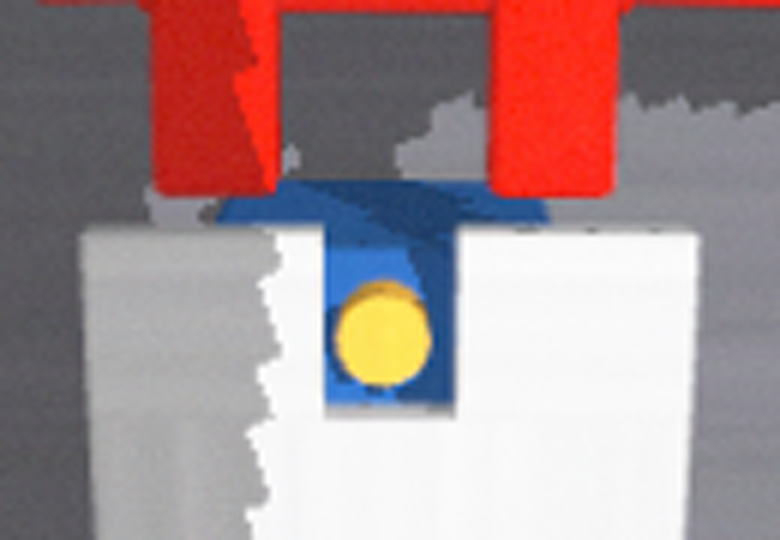

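```bash
python3 -m handwheel '0.03 -0.0001 -0.0005 0 0 0 0;0.03 -0.0001 -0.0005 -0.002 0 0 0;0.03 -0.0001 -0.0005 -0.004 0 0 0;0.03 -0.0001 -0.0005 -0.006 0 0 0;0.03 -0.0001 -0.0005 -0.006 0 0 0' 60
python3 - <<'E'
from h import *
w=grab("wrist","w9")
from bench import ctrl
o=ctrl.get_obs();print(o["time"],o["tcp_pos"],o["width"],o["force"])
crop(w,190,130,320,220,6,"c18")
E
```

```text
time: 7.9
tcp_pos: [0.5615, -0.0436, -0.0009]
tcp_rot: [0.236, 1.558, -0.236]
force: [-1.7, -0.3, 2.9]
width: 0.506
7.95 [ 0.56153641 -0.04359347 -0.0008976 ] 0.5047326031149026 [-2.22568463  0.43168489  3.52656731]
```

View pics/c18.png

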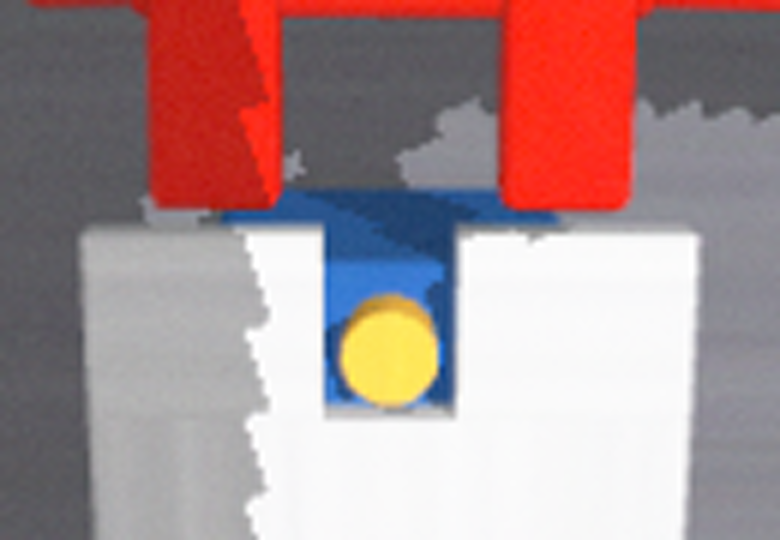

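```bash
python3 -m handwheel '0.05 0 0 0.0003 0 0 0;0.06 0 0 0.0003 0 0 0;0.06 0 0 0.0003 0 0 0;0.06 0 0 0.015 0 0 0;0.06 0 0 0.05 0 0 0;0.06 0 0 0.09 0 0 0;0.06 0 0 0.12 0 0 0;0.06 0 0 0.12 0 0 0' 60
python3 - <<'E'
from h import *
w=grab("wrist","w10")
from bench import ctrl
o=ctrl.get_obs();print(o["time"],o["tcp_pos"],o["width"],o["force"])
crop(w,190,120,390,250,4,"c19")
E
```

```text
time: 8.75
tcp_pos: [0.5634, -0.0441, 0.1229]
tcp_rot: [0.235, 1.55, -0.237]
force: [0.7, -0.1, -0.5]
width: 0.703
8.8 [ 0.56228173 -0.04376848  0.12046769] 0.7031805647374135 [-1.14866334 -0.70616045 -0.28006309]
```

View pics/w10.png

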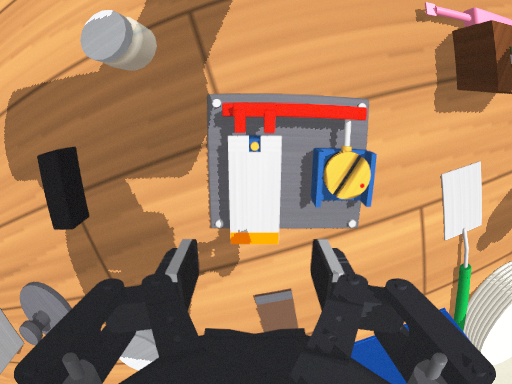

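View pics/c19.png

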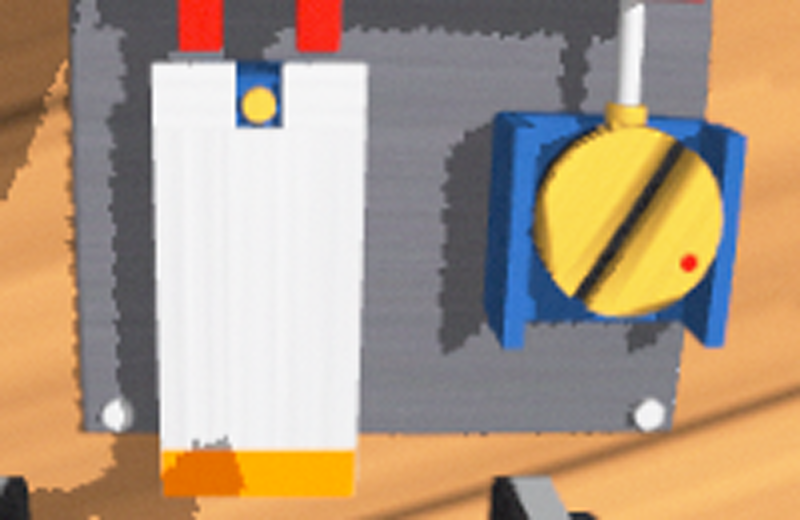

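```bash
python3 - <<'E'
from h import *
w=load("w10")
P=lambda u,v,z:onz(w,u,v,z,True)[:2]*1000
a=P(359.5,156.25,.04);b=P(335.75,193,.04);d=a-b;print("slot",np.linalg.norm(d),(a+b)/2,np.degrees(np.arctan2(d[1],d[0])))
h=cv2.cvtColor(w["img"],cv2.COLOR_BGR2HSV);y=cv2.inRange(h,(20,120,120),(32,255,255))
E=[]
cen=np.array([572.5,42.])
for th in np.radians(np.arange(0,360,5)):
    # march outward to find yellow end
    last=None
    for r in np.arange(8,30,.25):
        q=np.array([*(cen+r*np.array([np.cos(th),np.sin(th)])),40])/1000
        u,v=proj(w,q,True); 
        if y[int(round(v)),int(round(u))]: last=r
    if last: E.append([np.degrees(th),last,*(cen+last*np.array([np.cos(th),np.sin(th)]))])
E=np.array(E); print([(int(x),round(r,1)) for x,r in E[:,:2]])
k=(E[:,1]<24.5)
A=np.c_[2*E[k,2:],np.ones(k.sum())];s=np.linalg.lstsq(A,(E[k,2:]**2).sum(1),rcond=None)[0];print("circle",s[:2],np.sqrt(s[2]+s[:2]@s[:2]))
pin=P(190+259/4,120+104/4,.0455);print("pin",pin)
# slot angle: dark pixels
D=[]
for v in np.arange(145,205):
    for u in np.arange(325,372):
        q=P(u,v,.04)
        if np.hypot(*(q-cen))<19 and h[v,u,2]<90: D.append(q)
D=np.array(D);C=D.mean(0);ev=np.linalg.svd(D-C)[2][0];print(len(D),C,np.degrees(np.arctan(ev[1]/ev[0])))
# driver & stand in top/side
t=load("top0");s=load("side0")
print("stand top?")
E
```

```text
slot 39.79601276135011 [572.44613274  41.26528304] 132.60473138675047
[(0, np.float64(21.5)), (5, np.float64(21.2)), (10, np.float64(22.0)), (14, np.float64(22.0)), (20, np.float64(22.2)), (25, np.float64(21.2)), (29, np.float64(21.8)), (35, np.float64(21.5)), (40, np.float64(21.2)), (45, np.float64(21.5)), (50, np.float64(21.2)), (55, np.float64(21.2)), (59, np.float64(20.8)), (65, np.float64(21.2)), (70, np.float64(20.8)), (75, np.float64(20.5)), (80, np.float64(20.5)), (85, np.float64(20.8)), (90, np.float64(21.0)), (95, np.float64(20.5)), (100, np.float64(21.0)), (105, np.float64(20.8)), (110, np.float64(20.5)), (115, np.float64(20.8)), (119, np.float64(20.5)), (125, np.float64(20.0)), (130, np.float64(14.5)), (140, np.float64(18.8)), (145, np.float64(20.2)), (150, np.float64(20.8)), (155, np.float64(21.2)), (160, np.float64(21.0)), (165, np.float64(25.5)), (170, np.float64(25.5)), (175, np.float64(25.8)), (180, np.float64(27.2)), (185, np.float64(22.2)), (190, np.float64(23.2)), (195, np.float64(22.2)), (200, np.float64(22.5)), (205, np.float64(22.8)), (210, np.float64(23.0)), (215, np.float64(22.5)), (220, np.float64(23.2)), (225, np.float64(23.0)), (230, np.float64(23.0)), (235, np.float64(23.0)), (239, np.float64(23.2)), (245, np.float64(22.8)), (250, np.float64(23.5)), (255, np.float64(23.2)), (260, np.float64(21.5)), (265, np.float64(23.5)), (270, np.float64(22.2)), (275, np.float64(22.5)), (280, np.float64(22.5)), (285, np.float64(22.2)), (290, np.float64(22.2)), (295, np.float64(22.5)), (300, np.float64(23.0)), (305, np.float64(22.5)), (315, np.float64(22.2)), (320, np.float64(22.2)), (325, np.float64(22.8)), (330, np.float64(22.0)), (335, np.float64(22.8)), (340, np.float64(22.5)), (345, np.float64(21.5)), (350, np.float64(21.8)), (355, np.float64(22.0))]
circle [572.60239658  40.76225637] 21.730963057499064
pin [523.48512308 -31.10568409]
110 [571.42340761  41.86668209] -47.720951474310745
stand top?
```

```bash
python3 -m handwheel '0.06 0 0.01 0.04 0 0 0;0.06 -0.01 0.05 0.07 0 0 1;0.06 -0.02 0.095 0.08 0 0 2;0.06 -0.03 0.14 0.08 0 0 3;0.06 -0.04 0.185 0.08 0 0 4;0.06 -0.055 0.23 0.08 0 0 5;0.06 -0.065 0.27 0.08 0 0 6;0.06 -0.07 0.294 0.08 0 0 7;0.06 -0.07 0.294 0.08 0 0 7;0.06 -0.07 0.294 0.08 0 0 7'
python3 - <<'E'
from h import *
w=grab("wrist","w11")
from bench import ctrl
o=ctrl.get_obs();print(o["time"],o["tcp_pos"],o["tcp_rot"],o["width"],o["force"])
crop(w,180,80,340,240,4,"c20")
E
```

```text
time: 9.8
tcp_pos: [0.4911, 0.2503, 0.1976]
tcp_rot: [0.139, 1.568, -0.141]
force: [0.2, 0.1, -0.6]
width: 0.702
9.85 [0.49146194 0.24975372 0.19784342] [ 0.14002531  1.56775332 -0.14137935] 0.705655334362585 [-0.78230944  0.29934487  0.11971311]
```

View pics/w11.png

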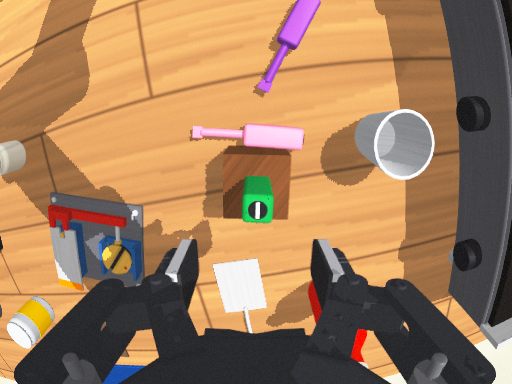

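View pics/c20.png

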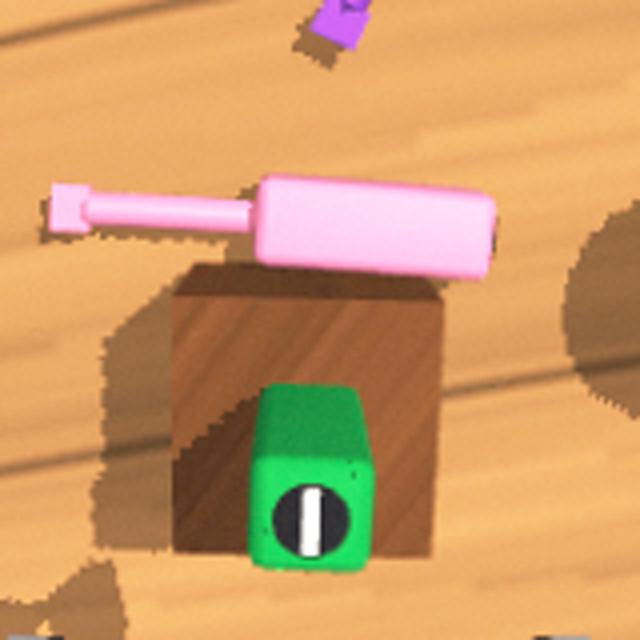

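```bash
python3 - <<'E'
from h import *
w=load("w11");w1=load("w1");t=load("top0");s=load("side0")
print("w11 pink tip",onz(w,195,132,.005,True),"end",onz(w,303,138,.013,True))
print("w1 pink tip",onz(w1,385,63,.005,True),"end",onz(w1,460,70,.013,True))
print("top0 pink",onz(t,190,243,.013),"side0",onz(s,300,250,.013),"side0 bottom",onz(s,297,274,.005))
s2=grab("side","s11");t2=grab("top","t11")
crop(s2,190,160,360,350,3,"c21");crop(t2,130,170,300,280,4,"c22")
E
```

```text
w11 pink tip [0.43302743 0.18658538 0.005     ] end [0.46306654 0.31464386 0.013     ]
w1 pink tip [0.43204486 0.19361853 0.005     ] end [0.46053716 0.31785273 0.013     ]
top0 pink [0.43522109 0.18395321 0.013     ] side0 [0.4338414  0.10634946 0.013     ] side0 bottom [0.42612272 0.16654444 0.005     ]
```

View pics/c21.png

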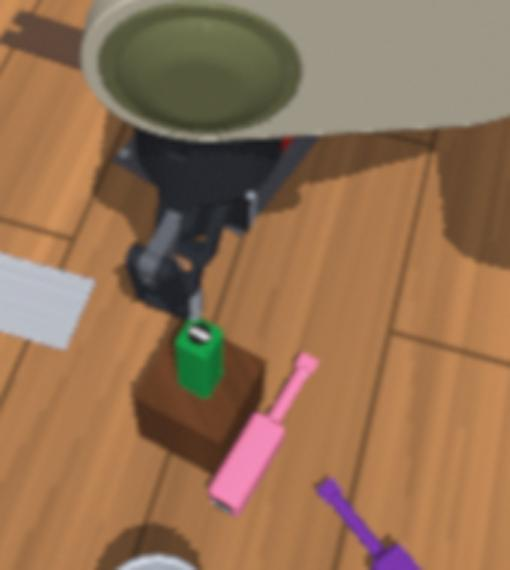

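View pics/c22.png

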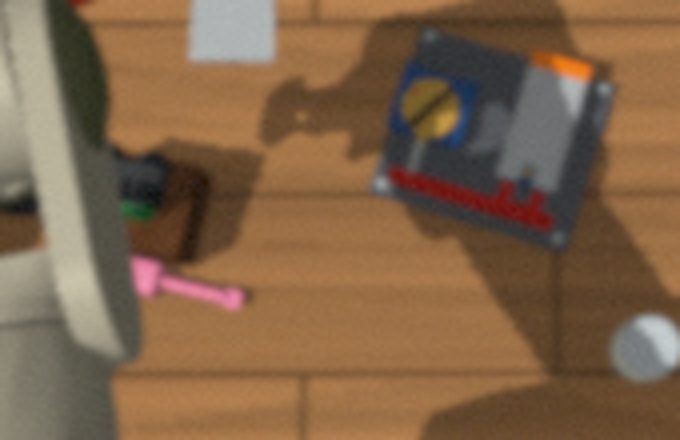

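```bash
python3 - <<'E'
from h import *
from scipy.spatial.transform import Rotation as R
w=load("w11")
P=lambda u,v,z:onz(w,180+u/4,80+v/4,z,True)[:2]*1000
print("top circ",P(311.5,520,.14))
a,b=P(313,489,.14),P(309,556,.14);d=b-a;print("stripe",np.linalg.norm(d),np.degrees(np.arctan2(d[1],d[0])))
c=[P(*q,.14) for q in ((250,457),(374,459),(371,572),(251,567))]
print([x.round(1) for x in c],np.mean(c,0)); 
for i in range(4):
    e=c[(i+1)%4]-c[i];print(np.linalg.norm(e).round(1),np.degrees(np.arctan2(e[1],e[0])).round(1))
k=[P(*q,.07) for q in ((172,294),(441,300),(432,557),(174,552))]
print("stand",[x.round(1) for x in k],np.mean(k,0))
for i in range(4):
    e=k[(i+1)%4]-k[i];print(np.linalg.norm(e).round(1),np.degrees(np.arctan2(e[1],e[0])).round(1))
M=R.from_rotvec([.140,1.56775,-.14138]).as_matrix();print("jaw",np.degrees(np.arctan2(M[1,1],M[0,1])))
E
```

```text
top circ [498.3375649  252.14052938]
stripe 14.495063420498374 -13.17411807249037
[array([483. , 242.4]), array([487.8, 266.7]), array([511.8, 262.3]), array([506.3, 238.1])] [497.22060957 252.35012685]
24.8 78.9
24.4 -10.5
24.8 -102.8
23.6 169.6
stand [array([457.4, 224.2]), array([470.9, 291. ]), array([539.4, 278.6]), array([525.8, 210.5])] [498.36068586 251.06800174]
68.1 78.6
69.7 -10.3
69.5 -101.3
69.8 168.6
jaw 79.7362051142423
```

```bash
python3 -m handwheel '0.06 0.0066 0.0022 0 0 0 -0.7;0.06 0.0066 0.0022 -0.03 0 0 -0.7;0.06 0.0066 0.0022 -0.06 0 0 -0.7;0.06 0.0066 0.0022 -0.09 0 0 -0.7;0.06 0.0066 0.0022 -0.11 0 0 -0.7;0.06 0.0066 0.0022 -0.12 0 0 -0.7;0.06 0.0066 0.0022 -0.12 0 0 -0.7'
python3 - <<'E'
from h import *
w=grab("wrist","w12");s=grab("side","s12")
from bench import ctrl
o=ctrl.get_obs();print(o["time"],o["tcp_pos"],o["tcp_rot"],o["width"],o["force"])
crop(w,170,100,340,300,2.5,"c20"); crop(s,210,220,310,320,4,"c21")
cv2.imwrite("pics/c23.png",np.hstack([cv2.resize(cv2.imread("pics/c20.png"),(400,470)),cv2.copyMakeBorder(cv2.imread("pics/c21.png"),0,70,0,0,0)]))
E
```

```text
time: 10.65
tcp_pos: [0.4981, 0.2522, 0.0779]
tcp_rot: [0.15, 1.567, -0.151]
force: [0.5, -0.3, 0.1]
width: 0.705
10.75 [0.49891293 0.25258267 0.07969496] [ 0.1506388   1.56410113 -0.14983668] 0.7013187727395327 [-0.13308043 -0.59014357 -0.95357293]
```

View pics/c23.png

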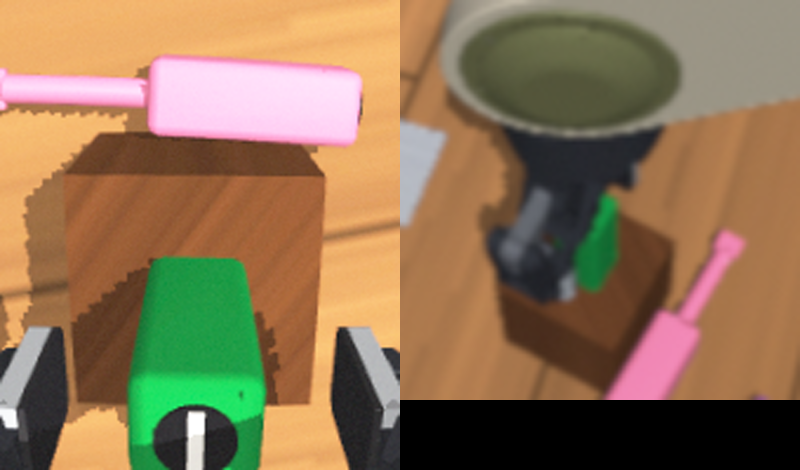

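```bash
python3 -m handwheel '0.06 0 0 -0.008 0 0 0;0.06 0 0 -0.016 0 0 0;0.06 0 0 -0.017 0 0 0;0.06 0 0 -0.017 0 0 0;0.01 0 0 -0.017 0 0 0;0.01 0 0 -0.017 0 0 0;0.01 0 0 -0.017 0 0 0;0.01 0 0 -0.017 0 0 0;0.01 0 0 -0.017 0 0 0;0.01 0 0 -0.017 0 0 0' 90
python3 - <<'E'
from h import *
w=grab("wrist","w13");s=grab("side","s13")
from bench import ctrl
o=ctrl.get_obs();print(o["time"],o["tcp_pos"],o["tcp_rot"],o["width"],o["force"],o["wrist_torque"])
crop(w,170,100,340,300,2.5,"c20"); crop(s,210,220,310,320,4,"c21")
cv2.imwrite("pics/c24.png",np.hstack([cv2.resize(cv2.imread("pics/c20.png"),(400,470)),cv2.copyMakeBorder(cv2.imread("pics/c21.png"),0,70,0,0,0)]))
E
```

```text
time: 11.75
tcp_pos: [0.4984, 0.2527, 0.0622]
tcp_rot: [0.15, 1.565, -0.15]
force: [-0.2, -0.3, 4.7]
width: 0.296
11.85 [0.498364   0.25273155 0.06221338] [ 0.15006268  1.56472101 -0.14952154] 0.28933952295307563 [-0.11789835 -0.26113014  6.10340945] [ 0.033116    0.06439402 -0.01705789]
```

View pics/c24.png

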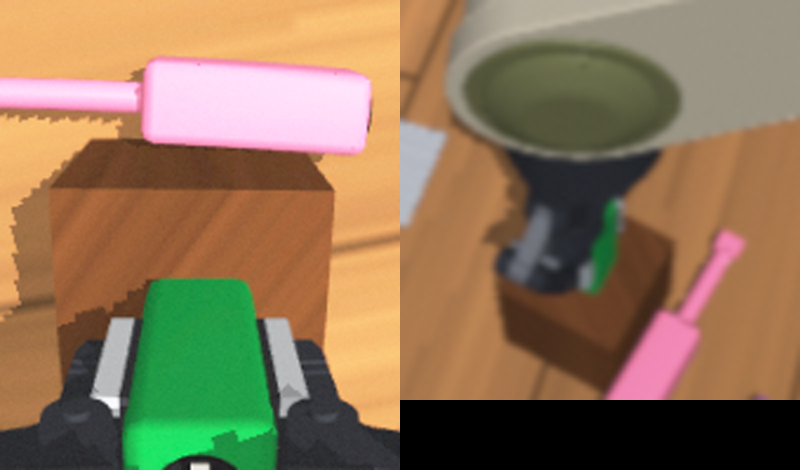

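```bash
python3 -m handwheel '0.01 0 0 0.01 0 0 0;0.01 0 0 0.03 0 0 0;0.01 0 0 0.06 0 0 0;0.01 0 0 0.09 0 0 0;0.01 0.005 -0.015 0.1 0 0 -5;0.01 0.02 -0.055 0.1 0 0 -12;0.01 0.035 -0.1 0.1 0 0 -20;0.01 0.05 -0.14 0.1 0 0 -28;0.01 0.065 -0.18 0.1 0 0 -35;0.01 0.0743 -0.2111 0.09 0 0 -36.5;0.01 0.0743 -0.2111 0.07 0 0 -36.5;0.01 0.0743 -0.2111 0.055 0 0 -36.5;0.01 0.0743 -0.2111 0.048 0 0 -36.5;0.01 0.0743 -0.2111 0.048 0 0 -36.5;0.01 0.0743 -0.2111 0.048 0 0 -36.5' 90
python3 - <<'E'
from h import *
from scipy.spatial.transform import Rotation as R
w=grab("wrist","w14");s=grab("side","s14");t=grab("top","t14")
from bench import ctrl
o=ctrl.get_obs();print(o["time"],o["tcp_pos"],o["tcp_rot"],o["width"],o["force"],o["wrist_torque"])
M=R.from_rotvec(o["tcp_rot"]).as_matrix();print(M[:,0].round(4),"jaw",np.degrees(np.arctan2(M[1,1],M[0,1])))
crop(w,150,90,350,290,3,"c25"); crop(s,200,140,310,240,5,"c26")
E
```

```text
time: 13.35
tcp_pos: [0.5726, 0.0417, 0.1105]
tcp_rot: [0.647, 1.472, -0.646]
force: [-0.3, -0.6, -0.2]
width: 0.294
13.5 [0.57270609 0.04169118 0.11065024] [ 0.64668285  1.47102649 -0.64608116] 0.29062063539685307 [ 0.27899394  0.26334037 -1.16969437] [-0.00365756 -0.01412947  0.02385704]
[ 1.4e-03 -2.0e-04 -1.0e+00] jaw 42.58832044275238
```

View pics/c25.png

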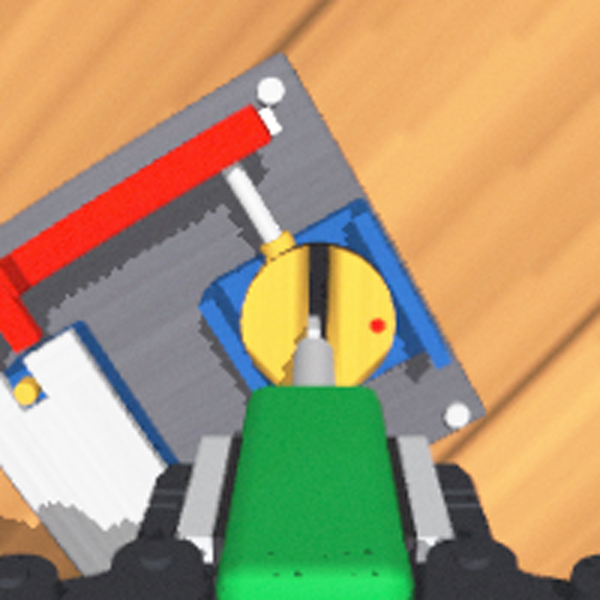

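View pics/c26.png

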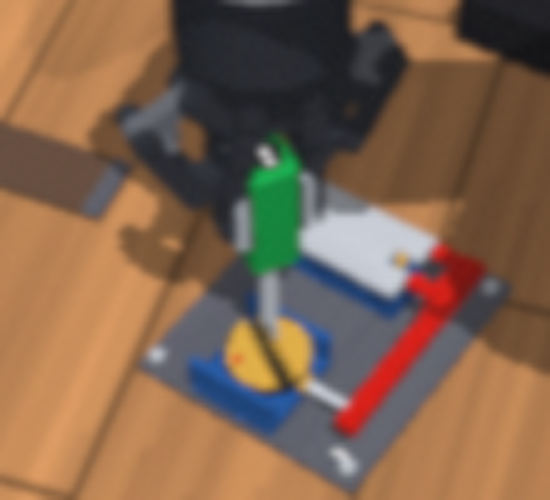

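```bash
python3 -m handwheel '0.01 0.001 0.0009 0 0 0 0;0.01 0.001 0.0009 -0.008 0 0 0;0.01 0.001 0.0009 -0.013 0 0 0;0.01 0.001 0.0009 -0.015 0 0 0;0.01 0.001 0.0009 -0.015 0 0 0' 90
python3 - <<'E'
from h import *
w=grab("wrist","w15")
from bench import ctrl
o=ctrl.get_obs();print(o["time"],o["tcp_pos"],o["force"],o["wrist_torque"])
crop(w,200,130,310,220,7,"c27")
E
```

```text
time: 14.0
tcp_pos: [0.5732, 0.0424, 0.0943]
tcp_rot: [0.647, 1.473, -0.647]
force: [-0.4, 0.8, -1.0]
width: 0.292
14.05 [0.57332852 0.0424126  0.09462542] [ 0.27454645  0.43786892 -1.58756844] [ 0.00706223  0.04110882 -0.02045736]
```

View pics/c27.png

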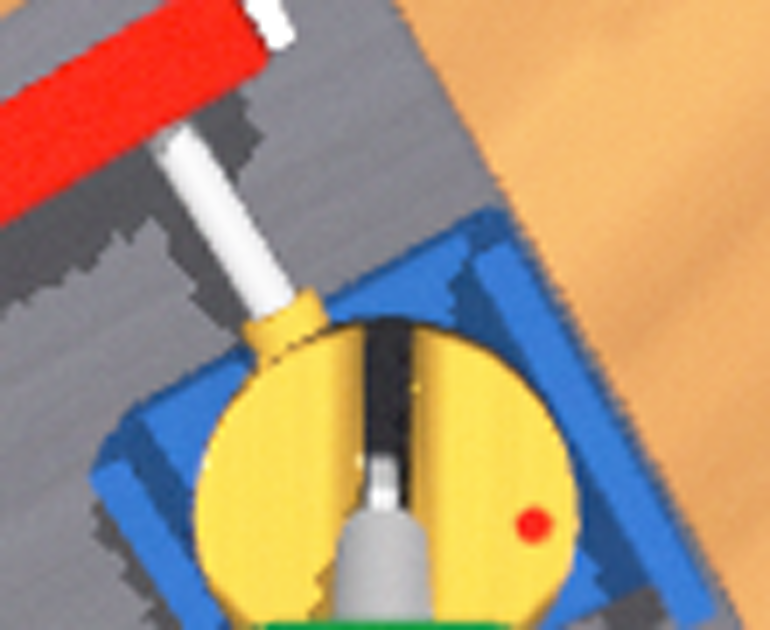

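```bash
python3 -m handwheel '0.01 0.0004 0.0003 0 0 0 0;0.01 0.0004 0.0003 -0.003 0 0 0;0.01 0.0004 0.0003 -0.005 0 0 0;0.01 0.0004 0.0003 -0.007 0 0 0;0.01 0.0004 0.0003 -0.008 0 0 0;0.01 0.0004 0.0003 -0.008 0 0 0' 90
python3 - <<'E'
from h import *
w=grab("wrist","w16")
from bench import ctrl
o=ctrl.get_obs();print(o["time"],o["tcp_pos"],o["force"],o["wrist_torque"])
crop(w,200,130,310,220,7,"c28")
E
```

```text
time: 14.65
tcp_pos: [0.5738, 0.0427, 0.0869]
tcp_rot: [0.647, 1.472, -0.647]
force: [-0.8, 0.8, 0.5]
width: 0.291
14.7 [0.5738353  0.04272954 0.08699586] [ 0.09962122 -0.18621431  1.10061757] [-0.01369836  0.16099969  0.00509129]
```

View pics/c28.png

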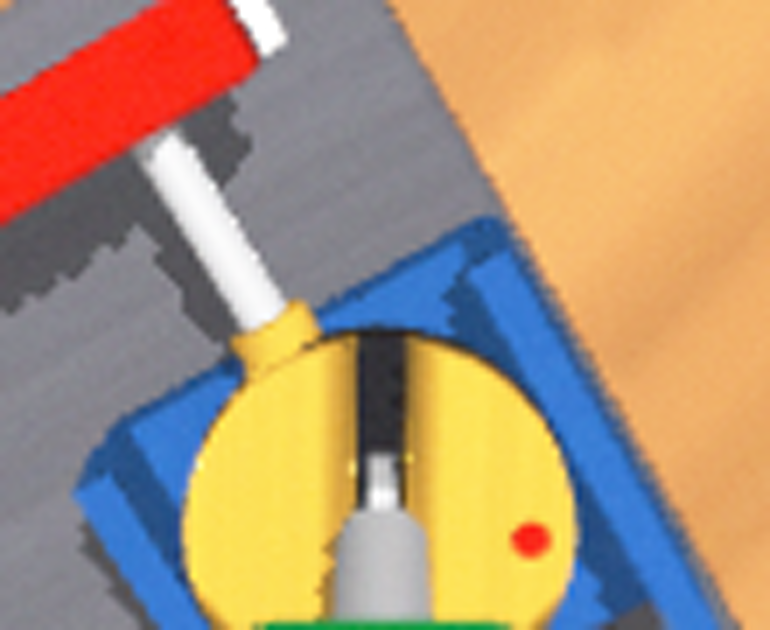

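```bash
python3 -m handwheel '0.01 0 0 -0.0008 0 0 -3;0.01 0 0 -0.0008 0 0 -7;0.01 0 0 -0.0008 0 0 -11;0.01 0 0 -0.0008 0 0 -15;0.01 0 0 -0.0008 0 0 -19;0.01 0 0 -0.0008 0 0 -23;0.01 0 0 -0.0008 0 0 -27;0.01 0 0 -0.0008 0 0 -30;0.01 0 0 -0.0008 0 0 -30' 100
python3 - <<'E'
from h import *
w=grab("wrist","w17")
from scipy.spatial.transform import Rotation as R
from bench import ctrl
o=ctrl.get_obs();print(o["time"],o["tcp_pos"],o["force"],o["wrist_torque"])
M=R.from_rotvec(o["tcp_rot"]).as_matrix();print(M[:,0].round(4),"jaw",np.degrees(np.arctan2(M[1,1],M[0,1])))
crop(w,150,100,330,230,4.4,"c29")
E
```

```text
time: 15.6
tcp_pos: [0.5741, 0.0427, 0.0864]
tcp_rot: [1.047, 1.304, -1.046]
force: [0.9, -1.0, 0.7]
width: 0.294
15.65 [0.57410186 0.04270976 0.08636587] [0.47799029 0.44900184 2.39559241] [ 0.07791265 -0.12764009  0.05975157]
[ 1.e-03 -1.e-04 -1.e+00] jaw 12.636646399585636
```

View pics/c29.png

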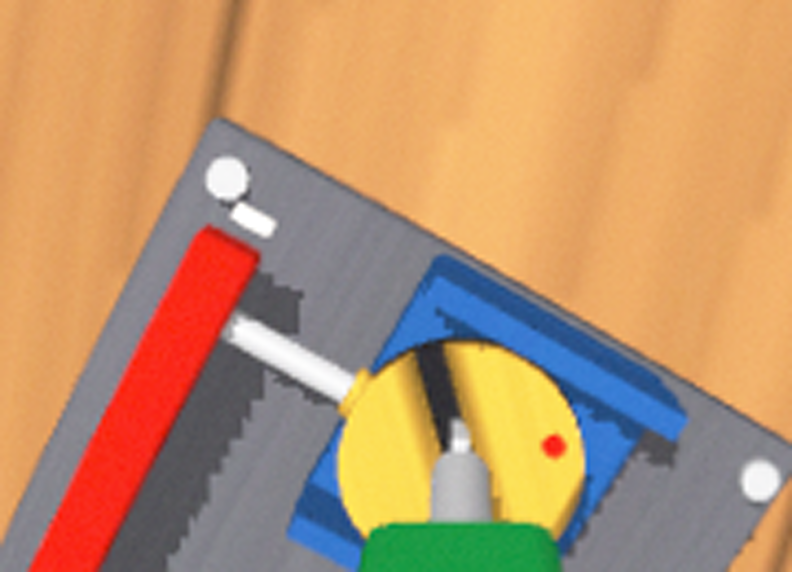

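```bash
python3 -m handwheel '0.01 0 0 -0.0003 0 0 -4;0.01 0 0 -0.0003 0 0 -8;0.01 0 0 -0.0003 0 0 -12;0.01 0 0 -0.0003 0 0 -16;0.01 0 0 -0.0003 0 0 -20;0.01 0 0 -0.0003 0 0 -24;0.01 0 0 -0.0003 0 0 -28;0.01 0 0 -0.0003 0 0 -28' 100
python3 - <<'E'
from h import *
w=grab("wrist","w18")
from scipy.spatial.transform import Rotation as R
from bench import ctrl
o=ctrl.get_obs();print(o["time"],o["tcp_pos"],o["force"],o["wrist_torque"])
M=R.from_rotvec(o["tcp_rot"]).as_matrix();print(M[:,0].round(4),"jaw",np.degrees(np.arctan2(M[1,1],M[0,1])))
crop(w,150,100,330,230,4.4,"c30")
E
```

```text
time: 16.45
tcp_pos: [0.5745, 0.0426, 0.0862]
tcp_rot: [1.405, 1.068, -1.403]
force: [2.3, -0.4, 2.5]
width: 0.293
16.5 [0.57446903 0.04265081 0.08612455] [ 1.1974501  -0.11179183  2.27830126] [-0.0071559  -0.49759418  0.03894668]
[ 1.9e-03 -2.0e-04 -1.0e+00] jaw -15.294565927293014
```

View pics/c30.png

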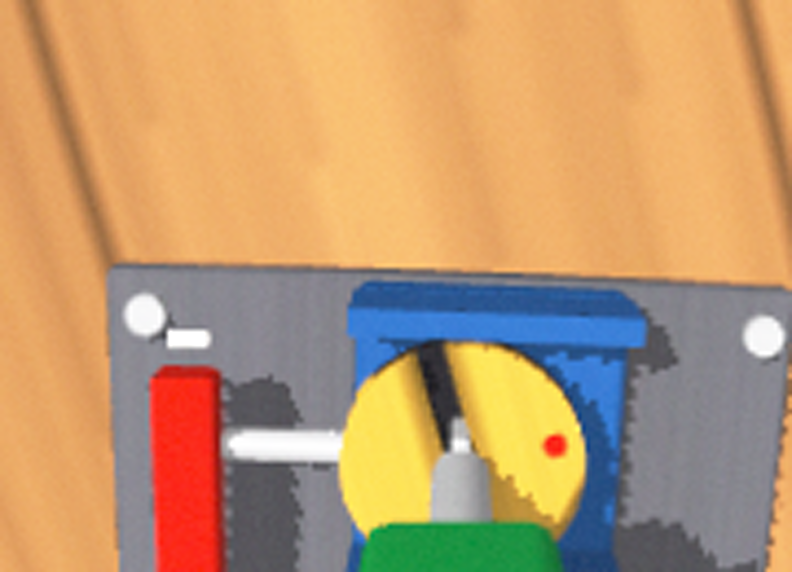

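```bash
python3 -m handwheel '0.01 0 0 0 0 0 -2;0.01 0 0 0 0 0 -4;0.01 0 0 0 0 0 -6;0.01 0 0 0 0 0 -7;0.01 0 0 0 0 0 -7' 100
python3 - <<'E'
from h import *
w=grab("wrist","w19")
from scipy.spatial.transform import Rotation as R
from bench import ctrl
o=ctrl.get_obs();print(o["time"],o["tcp_pos"],o["force"],o["wrist_torque"])
M=R.from_rotvec(o["tcp_rot"]).as_matrix();print(M[:,0].round(4),"jaw",np.degrees(np.arctan2(M[1,1],M[0,1])))
crop(w,150,100,330,230,4.4,"c31")
E
```

```text
time: 17.0
tcp_pos: [0.5744, 0.0426, 0.086]
tcp_rot: [1.491, 0.998, -1.489]
force: [3.4, -1.5, 2.3]
width: 0.288
17.05 [0.57436925 0.04258957 0.08599839] [ 3.81506225 -0.97159719  1.24615462] [-0.08849551 -0.96667593  0.079995  ]
[ 1.6e-03 -2.0e-04 -1.0e+00] jaw -22.345307125100547
```

View pics/c31.png

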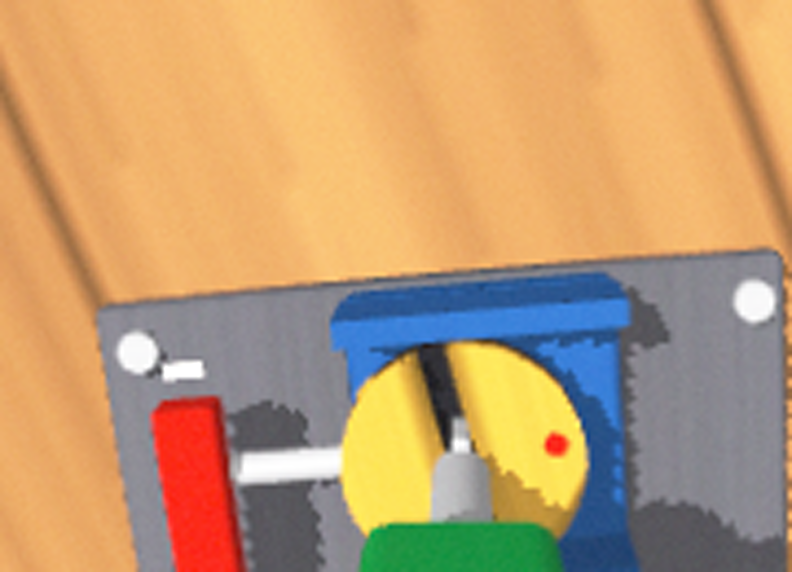

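```bash
python3 -m handwheel '0.01 -0.0003 0 0 0 0 -2;0.01 -0.0003 0 0 0 0 -4;0.01 -0.0003 0 0 0 0 -6;0.01 -0.0003 0 0 0 0 -6' 100
python3 - <<'E'
from h import *
w=grab("wrist","w20")
from scipy.spatial.transform import Rotation as R
from bench import ctrl
o=ctrl.get_obs();print(o["time"],o["tcp_pos"],o["force"],o["wrist_torque"])
M=R.from_rotvec(o["tcp_rot"]).as_matrix();print(M[:,0].round(4),"jaw",np.degrees(np.arctan2(M[1,1],M[0,1])))
crop(w,150,100,330,230,4.4,"c32")
E
```

```text
time: 17.45
tcp_pos: [0.5742, 0.0425, 0.086]
tcp_rot: [1.565, 0.931, -1.562]
force: [4.8, -1.0, 1.9]
width: 0.293
17.5 [0.57416727 0.04249569 0.08600731] [ 4.7047348  -1.18316289  3.68476166] [-0.28086406 -1.30569514  0.14539994]
[ 1.8e-03 -5.0e-04 -1.0e+00] jaw -28.331514278527415
```

View pics/c32.png

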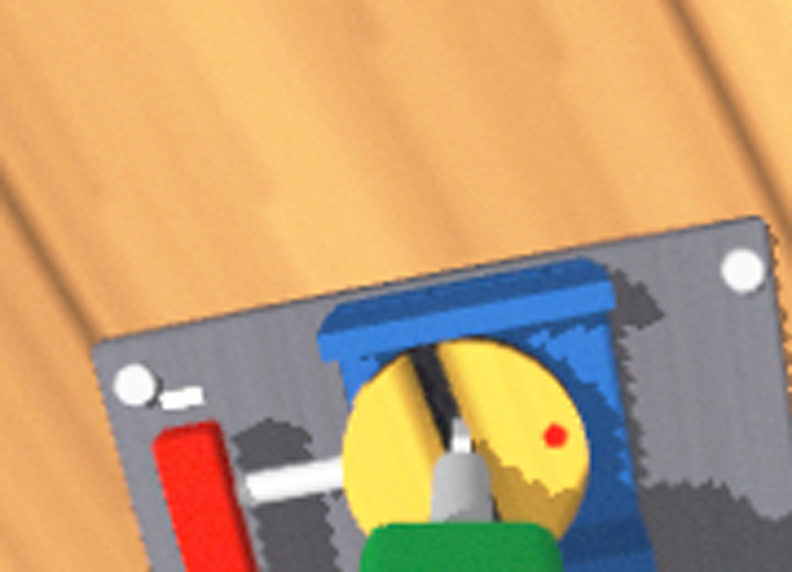

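```bash
cat > slot.py <<'E'
from h import *
def slot(n,z=.039):
    w=load(n);h=cv2.cvtColor(w["img"],cv2.COLOR_BGR2HSV)
    L,Rr=[],[]
    for v in range(180,200):
        row=h[v];  y=(row[:,2]<100)
        # dark run within cols 235..262 bounded by yellow both sides
        cols=[u for u in range(238,262) if y[u]]
        if len(cols)>=2:
            run=[c for c in cols if abs(c-np.median(cols))<5]
            L.append(onz(w,min(run)-.5,v,z,True)[:2]*1000);Rr.append(onz(w,max(run)+.5,v,z,True)[:2]*1000)
    out=[]
    for Q in (np.array(L),np.array(Rr)):
        d=np.linalg.svd(Q-Q.mean(0))[2][0]; out.append(np.degrees(np.arctan2(d[1],d[0]))%180-180)
    print(n,len(L),np.round(out,1),np.mean(out).round(1))
if __name__=="__main__":
    import sys
    for n in sys.argv[1:]: slot(n)
E
python3 slot.py w17 w18 w19 w20; python3 - <<'E'
from h import *
for n in ("w18","w19","w20"):
    w=load(n);h=cv2.cvtColor(w["img"],cv2.COLOR_BGR2HSV)
    m=cv2.inRange(h,(0,150,80),(6,255,255))|cv2.inRange(h,(172,150,80),(180,255,255))
    # keeper front edge x in holder frame (rotate by +17.3 about pin)
    pts=[]
    ex=np.array([np.cos(np.radians(17.3)),-np.sin(np.radians(17.3))]);pin=np.array([523.2,-31.1])
    for v in range(190,240):
        c=np.where(m[v,150:260])[0]
        if len(c)>5: pts.append((onz(w,150+c.max()+.5,v,.045,True)[:2]*1000-pin)@ex-41)
    print(n,"keeper bar front x (holder)",np.round([np.median(pts),np.std(pts)],2))
E
```

```text
w17 20 [-62.7 -73.2] -68.0
w18 20 [ -90.7 -101.6] -96.2
w19 20 [ -97.2 -106.7] -102.0
w20 20 [ -96.5 -107.2] -101.9
w18 keeper bar front x (holder) [-55.74   0.23]
w19 keeper bar front x (holder) [-54.06   0.22]
w20 keeper bar front x (holder) [-53.32   0.24]
```

```bash
python3 -m handwheel '0.01 -0.0003 0 0 0 0 -2;0.01 -0.0003 0 0 0 0 -4;0.01 -0.0003 0 0 0 0 -4' 100
python3 - <<'E'
from h import *
w=grab("wrist","w21")
from scipy.spatial.transform import Rotation as R
from bench import ctrl
o=ctrl.get_obs();print(o["time"],o["tcp_pos"],o["force"],o["wrist_torque"])
M=R.from_rotvec(o["tcp_rot"]).as_matrix();print(M[:,0].round(4),"jaw",np.degrees(np.arctan2(M[1,1],M[0,1])))
for n in ("w18","w19","w20","w21"):
    w=load(n);h=cv2.cvtColor(w["img"],cv2.COLOR_BGR2HSV)
    m=cv2.inRange(h,(0,150,80),(6,255,255))|cv2.inRange(h,(172,150,80),(180,255,255))
    pts=[]
    ex=np.array([np.cos(np.radians(17.3)),-np.sin(np.radians(17.3))]);pin=np.array([523.2,-31.1])
    for v in range(200,240):
        c=np.where(m[v,150:260])[0]
        if len(c)>5: pts.append((onz(w,150+c.max()+.5,v,.045,True)[:2]*1000-pin)@ex-41)
    print(n,"keeper bar front x (holder)",np.round([np.median(pts),np.std(pts)],2))
E
python3 slot.py w21
```

```text
time: 17.8
tcp_pos: [0.5741, 0.0425, 0.0861]
tcp_rot: [1.613, 0.885, -1.61]
force: [5.4, -0.6, 3.2]
width: 0.293
17.85 [0.5740767  0.0424377  0.08608807] [ 4.96065132 -0.7848474   2.70925674] [-0.33537199 -1.40154782  0.34519356]
[ 2.4e-03 -6.0e-04 -1.0e+00] jaw -32.332526008610685
w18 keeper bar front x (holder) [-55.8    0.26]
w19 keeper bar front x (holder) [-54.08   0.23]
w20 keeper bar front x (holder) [-53.32   0.24]
w21 keeper bar front x (holder) [-52.88   0.25]
w21 20 [ -98.3 -107.2] -102.7
```

```bash
python3 -m handwheel '0.01 0 0 0 0 0 5;0.01 0 0 0 0 0 10;0.01 0 0 0 0 0 14;0.01 0 0 0.0005 0 0 14;0.01 0 0 0.004 0 0 14;0.01 0 0 0.008 0 0 14;0.01 0 0 0.015 0 0 14;0.01 0 0 0.03 0 0 14;0.01 0 0 0.05 0 0 14;0.01 0 0 0.07 0 0 14;0.01 0 0 0.07 0 0 14' 100
python3 - <<'E'
from h import *
w=grab("wrist","w22")
s=grab("side","s22")
from scipy.spatial.transform import Rotation as R
from bench import ctrl
o=ctrl.get_obs();print(o["time"],o["tcp_pos"],o["force"],o["wrist_torque"],o["width"])
M=R.from_rotvec(o["tcp_rot"]).as_matrix();print(M[:,0].round(4),"jaw",np.degrees(np.arctan2(M[1,1],M[0,1])))
crop(w,130,90,380,290,3,"c33");crop(s,200,130,310,240,5,"c34")
E
```

```text
time: 18.95
tcp_pos: [0.5731, 0.0429, 0.1576]
tcp_rot: [1.443, 1.038, -1.441]
force: [-1.1, -0.1, -0.7]
width: 0.298
19.05 [0.57216946 0.04291266 0.15478688] [-0.683385   -0.02299129 -1.22647314] [-0.02673915  0.02592718 -0.03326236] 0.2921415498644813
[-2.6e-03  4.0e-04 -1.0e+00] jaw -18.454801814006057
```

View pics/c33.png

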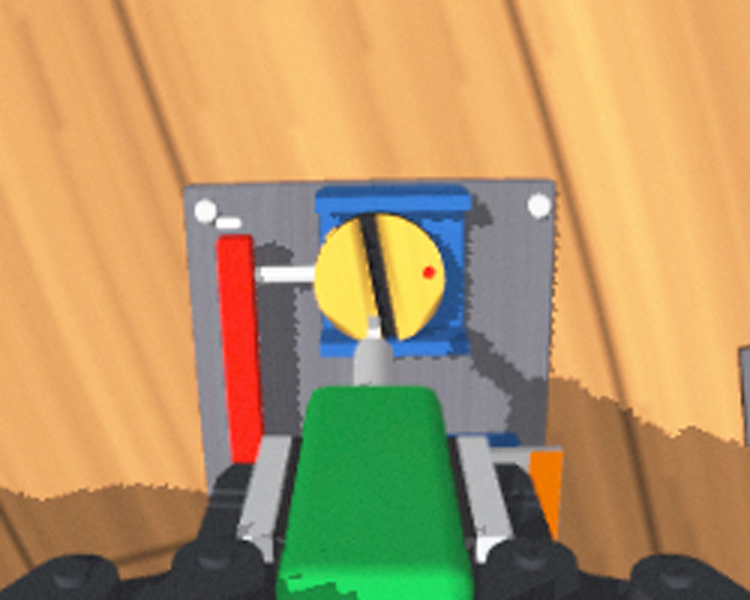

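View pics/c34.png

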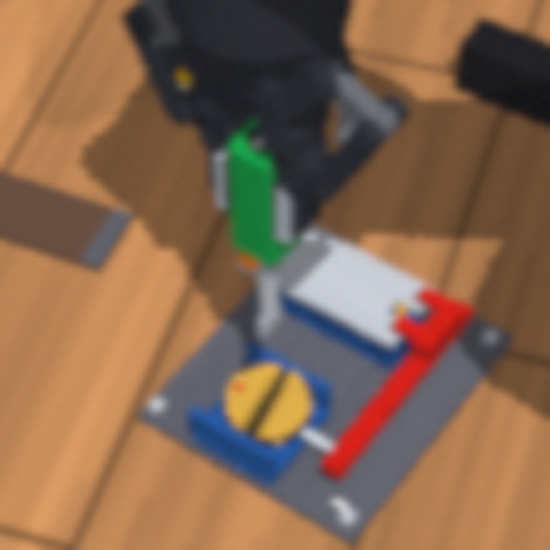

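```bash
python3 - <<'E'
from h import *
from scipy.spatial.transform import Rotation as R
from bench import ctrl
o=ctrl.get_obs();M=R.from_rotvec(o["tcp_rot"]).as_matrix();p=o["tcp_pos"]
w=load("w22")
for v in (195.7,197.3):
    q=onz(w,254.7,v,p[2]-.0542,True); print("tip in tool mm",(M.T@(q-p)*1000).round(1))
w=load("w14"); q=onz(w,150+313/3,90+318/3,.0564,True); p=np.array([.5727,.0417,.1106]);s=np.radians(42.6)
M=np.array([[0,np.cos(s),np.sin(s)],[0,np.sin(s),-np.cos(s)],[-1,0,0]]);print("w14",(M.T@(q-p)*1000).round(1))
print(o["force"],o["tcp_pos"])
E
```

```text
tip in tool mm [54.2  1.  -5.5]
tip in tool mm [54.2  1.  -4.2]
w14 [54.2 -0.  -6.2]
[-0.683385   -0.02299129 -1.22647314] [0.57216946 0.04291266 0.15478688]
```

```bash
python3 -m handwheel '0.01 0 0.01 0.015 0 0 8;0.01 -0.008 0.03 0.02 0 0 16;0.01 -0.015 0.05 0.02 0 0 24;0.01 -0.022 0.07 0.02 0 0 32;0.01 -0.03 0.09 0.02 0 0 40;0.01 -0.037 0.11 0.02 0 0 48;0.01 -0.044 0.13 0.02 0 0 56;0.01 -0.052 0.15 0.02 0 0 64;0.01 -0.06 0.17 0.02 0 0 72;0.01 -0.067 0.19 0.02 0 0 80;0.01 -0.074 0.209 0.02 0 0 88;0.01 -0.074 0.209 0.02 0 0 96;0.01 -0.074 0.209 0.01 0 0 97.5;0.01 -0.074 0.209 -0.005 0 0 97.5;0.01 -0.074 0.209 -0.015 0 0 97.5;0.01 -0.074 0.209 -0.015 0 0 97.5;0.01 -0.074 0.209 -0.015 0 0 97.5' 100
python3 - <<'E'
from h import *
w=grab("wrist","w23")
s=grab("side","s23")
from scipy.spatial.transform import Rotation as R
from bench import ctrl
o=ctrl.get_obs();print(o["time"],o["tcp_pos"],o["force"],o["wrist_torque"],o["width"])
M=R.from_rotvec(o["tcp_rot"]).as_matrix();print(M[:,0].round(4),"jaw",np.degrees(np.arctan2(M[1,1],M[0,1])))
crop(w,160,90,350,240,4,"c35");crop(s,210,200,310,320,5,"c36")
E
```

```text
time: 20.75
tcp_pos: [0.4992, 0.2515, 0.1404]
tcp_rot: [0.151, 1.566, -0.151]
force: [0.8, 0.3, -0.6]
width: 0.295
20.85 [0.49950259 0.25166315 0.14113735] [ 0.08802441  0.0397468  -0.65392056] [ 0.02264971 -0.00255893 -0.0057342 ] 0.2905888641113005
[ 8.e-04  2.e-04 -1.e+00] jaw 79.01775099301719
```

View pics/c35.png

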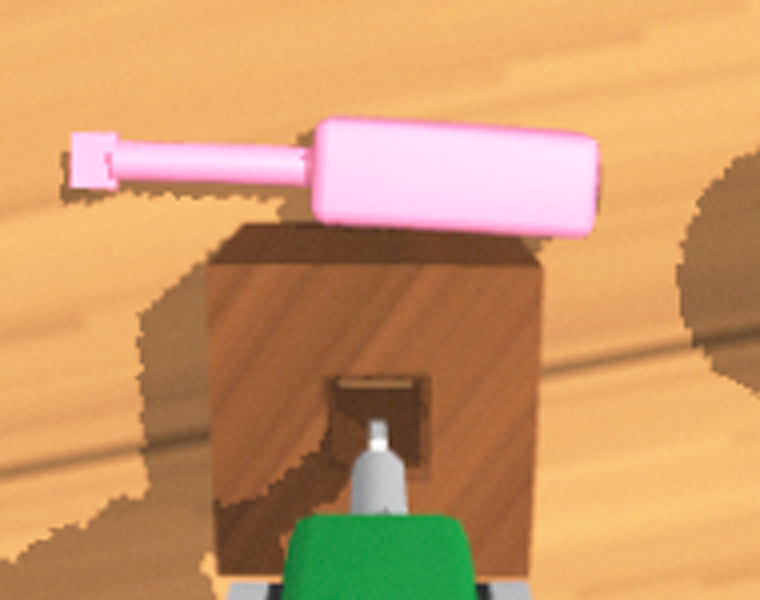

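View pics/c36.png

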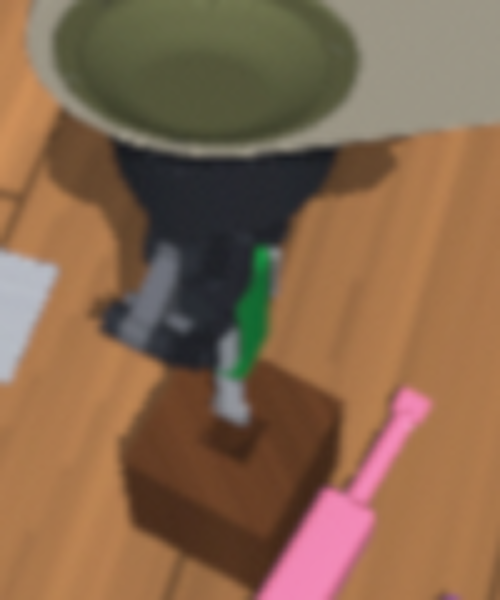

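```bash
python3 -m handwheel '0.01 -0.001 0.0005 0 0 0 0;0.01 -0.001 0.0005 -0.01 0 0 0;0.01 -0.001 0.0005 -0.02 0 0 0;0.01 -0.001 0.0005 -0.03 0 0 0;0.01 -0.001 0.0005 -0.045 0 0 0;0.01 -0.001 0.0005 -0.06 0 0 0;0.01 -0.001 0.0005 -0.07 0 0 0;0.01 -0.001 0.0005 -0.075 0 0 0;0.01 -0.001 0.0005 -0.0775 0 0 0;0.01 -0.001 0.0005 -0.0775 0 0 0' 100
python3 - <<'E'
from h import *
w=grab("wrist","w24")
from bench import ctrl
o=ctrl.get_obs();print(o["time"],o["tcp_pos"],o["force"],o["wrist_torque"],o["width"])
crop(w,160,90,350,290,3,"c37")
E
```

```text
time: 21.85
tcp_pos: [0.4983, 0.2522, 0.0632]
tcp_rot: [0.15, 1.566, -0.15]
force: [0.2, 0.1, -1.6]
width: 0.296
21.9 [0.49843582 0.25228766 0.06354121] [ 0.47862788  0.06553418 -0.2135244 ] [ 0.04590418 -0.0221054   0.01181408] 0.29049121391808136
```

View pics/c37.png

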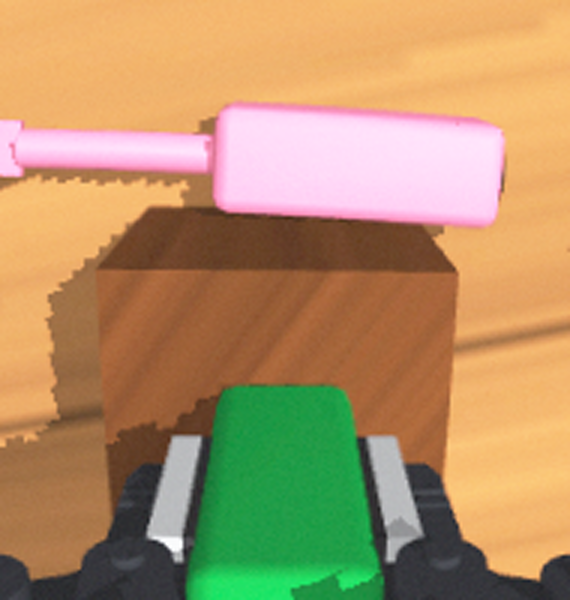

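Inserted, about 1 mm above rest. Lower the last bit, release, and go up.

```bash
python3 -m handwheel '0.01 0 0 -0.001 0 0 0;0.01 0 0 -0.0015 0 0 0;0.035 0 0 -0.0015 0 0 0;0.05 0 0 -0.0015 0 0 0;0.06 0 0 -0.0015 0 0 0;0.06 0 0 -0.0015 0 0 0;0.06 0 0 0.02 0 0 0;0.06 0 0 0.06 0 0 0;0.06 0 0 0.1 0 0 0;0.06 0 0 0.14 0 0 0;0.06 0 0 0.16 0 0 0;0.06 0 0 0.16 0 0 0' 100
python3 - <<'E'
from h import *
w=grab("wrist","w25");s=grab("side","s25")
from bench import ctrl
o=ctrl.get_obs();print(o["time"],o["tcp_pos"],o["force"],o["width"])
crop(w,160,90,350,260,3,"c38");crop(s,200,200,320,320,4,"c39")
E
```

```text
time: 23.1
tcp_pos: [0.4992, 0.2526, 0.2263]
tcp_rot: [0.151, 1.56, -0.148]
force: [-0.3, 0.3, -0.3]
width: 0.699
23.2 [0.49791971 0.2521658  0.22264841] [-0.24065705 -0.17911124 -1.19731195] 0.7052169807156222
```

View pics/c38.png

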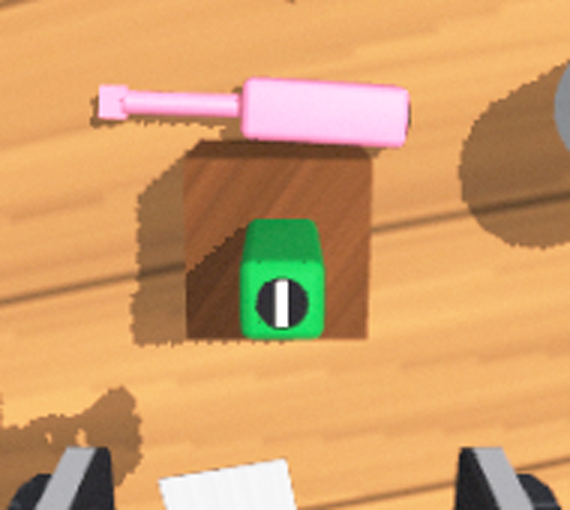

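View pics/c39.png

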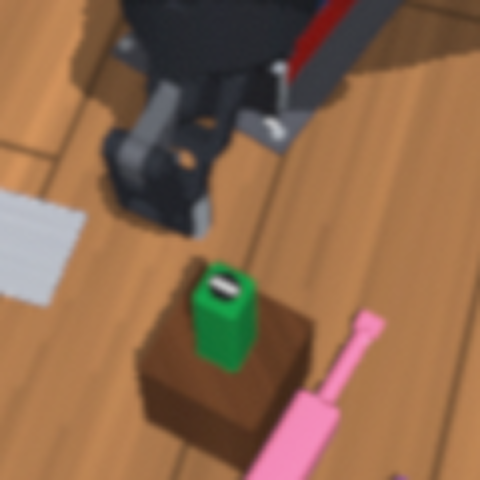

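```bash
python3 -m handwheel '0.06 0.005 -0.04 0.01 0 0 -1;0.06 0.01 -0.08 0 0 0 -2;0.06 0.015 -0.12 -0.01 0 0 -4;0.06 0.02 -0.16 -0.02 0 0 -5;0.06 0.03 -0.2 -0.03 0 0 -6;0.06 0.04 -0.24 -0.04 0 0 -6.3;0.06 0.04 -0.27 -0.05 0 0 -6.3;0.06 0.04 -0.27 -0.05 0 0 -6.3;0.06 0.04 -0.27 -0.05 0 0 -6.3;0.06 0.04 -0.27 -0.05 0 0 -6.3'
python3 - <<'E'
from h import *
w=grab("wrist","w26");grab("side","s26")
from bench import ctrl
o=ctrl.get_obs();print(o["time"],o["tcp_pos"],o["force"],o["width"])
crop(w,190,80,390,240,4,"c40")
ex=np.array([np.cos(np.radians(17.3)),-np.sin(np.radians(17.3))]);ey=np.array([-ex[1],ex[0]])
def bar(n):
    w=load(n);h=cv2.cvtColor(w["img"],cv2.COLOR_BGR2HSV)
    m=cv2.inRange(h,(0,150,80),(6,255,255))|cv2.inRange(h,(172,150,80),(180,255,255))
    yy=cv2.inRange(h,(15,110,120),(32,255,255))
    n_,l,st,c=cv2.connectedComponentsWithStats(m);k=1+np.argmax(st[1:,4])
    cn=cv2.findContours((l==k).astype(np.uint8),cv2.RETR_EXTERNAL,cv2.CHAIN_APPROX_NONE)[0][0][:,0]
    P=np.array([onz(w,u,v,.0515,True)[:2]*1000 for u,v in cn]);pin=np.array([523.2,-31.1])
    H=np.c_[(P-pin)@ex-41,(P-pin)@ey]
    k=(abs(abs(H[:,1])-12)<4);print(n,"prong tip x",np.sort(H[k,0])[-6:].round(1),"bar rear x",np.sort(H[:,0])[:5].round(1))
bar("w1");bar("w10");bar("w26")
E
python3 - <<'E'
E
```

```text
time: 24.2
tcp_pos: [0.538, -0.0168, 0.1729]
tcp_rot: [0.236, 1.559, -0.235]
force: [-0.5, -0.5, -0.1]
width: 0.703
24.3 [ 0.53811292 -0.0166478   0.17331634] [0.22521812 0.00957016 0.14117076] 0.7035887171411905
w1 prong tip x [] bar rear x [-29.2 -29.2 -29.1 -27.7 -27.7]
w10 prong tip x [-53.1 -53.1 -53.1 -53.  -53.  -53. ] bar rear x [-77.4 -77.4 -77.4 -77.4 -77.4]
w26 prong tip x [-45.9 -45.9 -45.9 -45.8 -45.8 -45.8] bar rear x [-71.9 -71.8 -71.8 -71.8 -71.8]
```

View pics/c40.png

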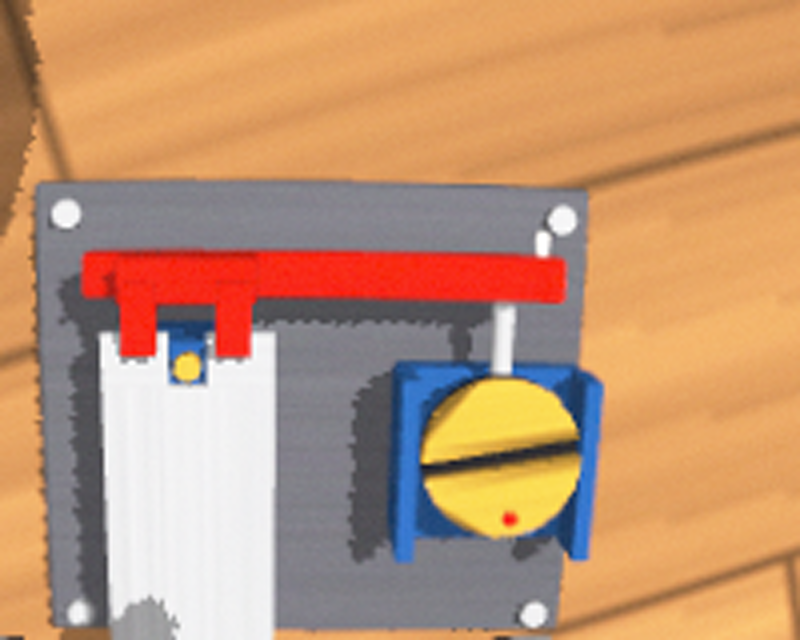

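View pics/s26.png

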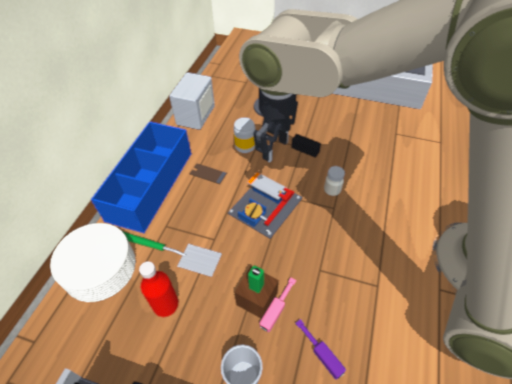

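```bash
python3 - <<'E'
from h import *
w=load("w26")
P=lambda u,v,z,w=w:onz(w,u,v,z,True)[:2]*1000
C=lambda x,y,z:P(190+x/4,80+y/4,z)
# rivets as reference for holder yaw (z~.008-.010)
rv=[C(66,213,.01),C(563,220,.01),C(534,615,.01),C(79,613,.01)]
for i in range(4):
    e=rv[(i+1)%4]-rv[i];print("rivet edge",np.linalg.norm(e).round(1),np.degrees(np.arctan2(e[1],e[0])).round(2))
a,b=C(421,468,.04),C(580,447,.04);d=a-b;print("slot yaw hand",np.degrees(np.arctan2(d[1],d[0])),np.linalg.norm(d))
h=cv2.cvtColor(w["img"],cv2.COLOR_BGR2HSV)
for lim in (80,110):
  D=[]
  for v in range(170,218):
    for u in range(292,340):
        q=P(u,v,.04)
        if np.hypot(*(q-np.array([573.1,42.])))<18 and h[v,u,2]<lim: D.append(q)
  D=np.array(D);c=D.mean(0);ev=np.linalg.svd(D-c)[2][0];print("slot",len(D),c,np.degrees(np.arctan2(ev[1],ev[0]))%180-180)
pin26=P(190+187/4,80+367/4,.0455);w10=load("w10");pin10=P(190+259/4,120+104/4,.0455,w10);print("pins",pin10,pin26)
ex=np.array([np.cos(np.radians(17.3)),-np.sin(np.radians(17.3))])
# prong tip bottom edge rows (top face z .0515)
for n,pts,off,ww,pin in (("w10",((200,50),(318,50)),(190,120),w10,pin10),("w26",((137,356),(233,356)),(190,80),w,pin26)):
    print(n,[round(float((P(off[0]+x/4,off[1]+y/4,z,ww)-pin)@ex-41),2) for x,y in pts for z in (.0455,.0515)])
E
```

```text
rivet edge 140.8 72.42
rivet edge 122.0 -17.51
rivet edge 141.3 -107.65
rivet edge 121.8 162.27
slot yaw hand -99.42017863748191 44.160565159452986
slot 78 [572.55284676  41.78950571] -97.59093397434769
slot 104 [572.79917133  42.8452541 ] -97.37435926624727
pins [523.48512308 -31.10568409] [523.57282829 -30.96538515]
w10 [-52.36, -52.92, -52.41, -52.97]
w26 [-43.91, -45.17, -43.88, -45.15]
```

```bash
python3 - <<'E'
from bench import ctrl
print(ctrl.close_job()); print(ctrl.get_obs()["time"])
E
```

```text
the job is handed in; nothing more can be done
None
the job is handed in; nothing more can be done
```

The job is done and handed in at about 24 s. The blade is locked in the holder and the screwdriver is back in its stand.

**What I did:**
- I laid the clean blade flat on the bed with its notch over the pin.
- I put the green screwdriver's tip into the cam slot and turned it clockwise to the hard stop. The torque rose to about 0.35 N m and the slot stopped moving.
- I put the screwdriver back upright in its stand and moved the arm clear.

**Last checks:**
- **Cam:** the slot reads about 80–82° clockwise of the holder's x axis; the stop at 1.4 rad is 80°.
- **Keeper:** measured against the pin, the prong tips moved from about -53 to -45 mm, which is home and over the back of the blade. A cruder outline measurement gave -45.9 mm.
- **Blade and screwdriver:** in the last pictures the pin shows centred in the notch and the screwdriver stands upright.

**What disagreed:**
- **Finger reach:** the fingertips sit about 25–30 mm farther back than the TCP description implies, so my first attempt to grip the blade closed above it with no force. I went lower by sight.
- **Look-alikes moved:** the pink and purple screwdrivers stood on their tips in the first picture and were lying on the table by 1.7 s. My fingers were above 0.2 m and I saw no contact, so I believe they toppled on their own. I left them there.
- **Other bystanders:** I checked them only by eye in the last side view. Those visible looked unmoved. The arm partly blocked that view, and I did not see the press clearly.

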